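Sort two gears and check mesh against the master

TASK

Two loose grey gears of the same size lie on the cutting mat, one with 12 teeth and one with 18. Seat the 12-tooth gear, the one that matches the master gear, flat on the test post and let go of it, with the carriage still back and the gear turned so that its teeth can enter the master's gaps; then slide the carriage fully home so that the two gears mesh. Lay the 18-tooth gear, hub up, flat on the floor of the bin that already holds a gear with that many teeth, and leave the other things on the bench where they are.

Things in the scene. Friction and masses are not known exactly. Their poses are not given: they have to be found in the camera images.
- gear_12: Plain grey plastic spur gear lying hub up on the 2 mm cutting mat. 12 teeth, one along own +x; 58.4 mm over the tips (coarse teeth, root circle 40 mm), disc 12 mm thick; on it a solid hexagonal hub, 22 mm across flats, z 12 to 36 mm, flats facing own 0, 60, 120... degrees from +x: pinch it there. Blind 14 mm bore, 12 mm deep, from below. Origin: centre of the underside. About 60 g.
- gear_18: Plain grey plastic spur gear lying hub up on the 2 mm cutting mat. 18 teeth, one along own +x; 58.4 mm over the tips (fine teeth, root circle 45 mm), disc 12 mm thick; on it a solid hexagonal hub, 22 mm across flats, z 12 to 36 mm, flats facing own 0, 60, 120... degrees from +x: pinch it there. Blind 14 mm bore, 12 mm deep, from below. Origin: centre of the underside. About 60 g.
- tester: Fixed gear tester: aluminium base plate, 100 mm in own x, 235 mm in own y (from y -50 to y +185 mm), top at z 15 mm. Origin: on the table under the test post. Own +y points from the test post towards the master gear's carriage.
- post (a point): Test post of the tester, on its axis at the height of the seat, 20 mm above the table (the underside of a seated gear comes here). Round seat 36 mm wide; upright post 12 mm in diameter standing 10 mm above the seat, its top 4 mm tapering to 6 mm. Axes as tester. A gear on it turns freely.
- carriage (a joint): Slide of the carriage with the master gear and handle: metres moved towards the test post (own -y of the tester). 0 = fully back, master axis 96 mm from the post axis; 0.045 = fully home on its stop, 51 mm: full mesh of two 12-tooth gears. Drags with 1.5 N, stays where left. With tooth against tooth it jams about 7 mm short of home.
- carriage_grip (a point): Point on the axis of the carriage's handle, at gripping height, 62 mm above the table. Handle: upright black round bar 20 mm in diameter from the carriage (18 mm above the table) up to 78 mm. It stands 52 mm behind the master axis (away from the post). Axes as tester.
- master_axis (a point): Steel master gear, 12 teeth of the same form and size as the 12-tooth gear, z 20 to 32 mm above the table with a cap to 38 mm, free to turn on the carriage; this point is on its axis at its upper face. Moves with the carriage.
- master (a joint): Turn of the master gear about its vertical axis (rad, counter-clockwise from above positive, light drag so that it stays). At 0 one of its teeth points straight at the test post; teeth every 30 degrees.
- bin_12: Fixed dark open bin, outside 170 x 100 x 28 mm (own x, y, z), walls and floor 4 mm. One grey 12-tooth gear, like the loose one, is fixed in it, centred at own x +48 mm (hub top 40 mm above the table); the half towards own -x is empty, room for one gear centred near x -38 mm, y 0. Origin: centre of the underside.
- bin_18: Fixed dark open bin, outside 170 x 100 x 28 mm (own x, y, z), walls and floor 4 mm. One grey 18-tooth gear, like the loose one, is fixed in it, centred at own x +48 mm (hub top 40 mm above the table); the half towards own -x is empty, room for one gear centred near x -38 mm, y 0. Origin: centre of the underside.
- sprocket: Bystander: small dark steel sprocket, 32 mm across, 12 mm tall with its hub, on the cutting mat. Origin: centre of its underside.
- bearing: Bystander: small steel ring bearing, 22 mm across, 7 mm tall, on the cutting mat. Origin: centre of its underside.
- screwdriver: Bystander: screwdriver lying on the bench between the robot and the tester.
- caliper: Bystander: digital caliper, 230 mm long, lying on the bench beyond the bins and the tester.
Things that resemble listed ones, but are neither listed nor needed, are in the scene too. Leave any red look-alike of the gear_12 alone.

How it is judged:
On the way, in this order (a step that is already met when the one before it is completed fails the run):
1. the 12-tooth gear sits flat on the test post, let go, with the carriage still back (horizontal distance between gear_12 and post below 0.0025 m and z of gear_12 in the frame of post below 0.003 m and angle between gear_12's own z axis and vertical below 0.07 rad and value of joint carriage below 0.03 m and contact force between the fingers and gear_12 below 0.2 N), for 0.2 s.
2. the carriage is fully home with the 12-tooth gear still on the post, in mesh with the master (horizontal distance between gear_12 and post below 0.0025 m and z of gear_12 in the frame of post below 0.003 m and angle between gear_12's own z axis and vertical below 0.07 rad and value of joint carriage above 0.0425 m), for 0.2 s.
At the end, for the whole second after the job is handed in: 12-tooth gear flat on the test post (axis within 2.5 mm, underside within 3 mm of the seat, tilt under 4 deg) and the carriage home (at least 42.5 of 45 mm); 18-tooth gear hub up, flat (9 deg) on the floor of the empty half of the bin holding an 18-tooth gear; both gears at rest (all of step 2 and x of gear_18 in the frame of bin_18 between -0.07 and 0 m and y of gear_18 in the frame of bin_18 between -0.03 and 0.03 m and z of gear_18 in the frame of bin_18 between 0 and 0.009 m and angle between gear_18's own z axis and vertical below 0.15 rad and linear speed of each of gear_12, gear_18 below 0.02 m/s); the robot touches nothing.
It fails at once if the sprocket is shifted by more than 30 mm (distance of sprocket from where it was at the start of the episode above 0.03 m).
It fails at once if the bearing is shifted by more than 30 mm (distance of bearing from where it was at the start of the episode above 0.03 m).
It fails at once if the screwdriver is shifted by more than 30 mm (distance of screwdriver from where it was at the start of the episode above 0.03 m).
It fails at once if the caliper is shifted by more than 30 mm (distance of caliper from where it was at the start of the episode above 0.03 m).
It also fails if it takes over 58 s, if anything falls off the work surface, if the arm or the gripper's body presses on something with over 40 N, if the wrist force passes 120 N, or if a joint passes its speed limit or range.

ROBOT

A 6-joint arm with a two-finger parallel gripper is mounted at the origin on the work surface. World frame = base frame: x ahead of the robot, y to its left, z up, the work surface at z = 0. Lengths are in m, angles in rad, forces in N, time in s.
With the tool pointing down it reaches from about 0.15 to 0.775 m from the base axis. Payload 6.1 kg.
Tool frame: the origin (TCP) lies on the centre line of the jaws, within the pads' length; the fingertips stand finger_overhang ahead of it and the grasp point (between the pads) lies 3 mm ahead of it (finger_overhang is the distance from the TCP to the fingertips, in m); z points along the fingers, y is the direction in which the jaws open and shut (so a half turn about z gives the same grasp; the last joint's range is limited). The gripper opens to 85 mm and grips with 20 to 120 N. Pads are 22 mm wide; open, the fingers measure 114 mm over their backs; the gripper's body (76 mm by 85 mm) begins 54 mm behind the grasp point. The pads swing forward as they close: fully open they stand 13 mm farther back than shut.
Start: joints at [1.279, 0.126, -0.04, 1.405, 0, 1.571], TCP at [0.151, 0.503, 0.253] pointing down, gripper open.
Joint ranges: [-2.72, 2.72], [-0.95, 1.95], [-1.27, 1.35], [-1.78, 2.02], [-1.46, 1.47], [-3.14, 3.14]. Speed limits (rad/s): [2.39, 2.39, 3.01, 3.14, 3.14, 3.14].

INTERFACE

Orientations are given as a unit quaternion [w, x, y, z].
In Python, from bench import * gives the robot as it stands.
- The arm moves only by the tool jog_arm, never from a script. Its argument "rows" is a list that holds one entry, the list of rows, each a list of 7 numbers: the turn, a rotation vector about the tool's x, y, z in degrees, then the shift along the tool's x, y, z in cm, then the finger opening in cm, from 0 to 8.54. A call has 1 to 12 rows; each row shifts and turns the pose as measured when the row begins, along the tool's axes as they then stand; what a row does not reach is not made up. A row lasts 1/12 s, in which the tool goes at most 41.7 mm and 7.16 degrees, less where a joint would pass 70% of its speed; a pose out of reach is approached as far as the arm can. A call is refused whole if a number of a shift passes 4.17 or a number of a turn 7.16, either way. A call with a gripper value outside its range is refused whole. The fingers move at their own pace and stop on an object; the grip force is fixed at half the most. Time passes only in rows, so rows that do not move let the fingers close. It gives the time, the measured TCP pose, the force and the opening at its end, in the units of the state.
- state(): the state, without advancing time (a new reading comes with each control period).
- snapshot(name): name is "scene" or "top"; returns the picture (420x560x3 uint8, red, green, blue); there is no depth.
- camera_model(name): a dict with "intrinsics" (3x3 intrinsics, pixels), "k1" (the pictures are not rectified: a ray, as slopes to the right and down, at radius r is drawn at 1 + k1 r^2 times it, then the intrinsics apply), "extrinsics" (4x4, takes a point from camera to world coordinates). Camera axes: x right, y down, z forward; pixel columns grow to the right and rows downward; lengths in m; the calibration is good to about 2 mm. A picture is of the moment at which its call begins. camera_model takes no time and is no camera call.
- hand_in(): hands the job in, once; it reports no verdict.
Trained networks look in the newest picture that a camera, given by its name, has taken for a name from the list of things; names that differ only in an ending like _2 or _b are one class to them, and where a whole thing is asked for, a point or a joint stands for the part that bears it (a point fixed in the world has none). Each returns a list of dicts, best first, with "conf" (0 to 1); they miss things now and then, are a little off and sometimes report something else, mostly with a low value. They report only what shows in the picture. A call takes as long as a camera call. They do not tell look-alikes from the thing itself.
- recognise(label, camera): "location" ([column, row] as shares, 0 to 1, of the picture: columns of its width, rows of its height, amid what is visible of it).
- masks_of(label, camera): "region" (420x560 bool, what is visible of it) and "location" ([column, row] as shares, 0 to 1, of the picture: columns of its width, rows of its height, amid what is visible of it).
The state is a dict: "clock": time; "qpos": joint angles; "joint_vel": joint speeds; "effort": joint torques, N m; "tcp_pos": TCP position; "eef_rot": TCP orientation; "ft_force": force on the tool from outside, world axes, zero at the start; "ft_torque": the same for the moment, N m; "gripper_width": opening from 0.0 (shut) to 1.0 (fully open).
Only numpy, scipy, OpenCV 4.12 (cv2) and the standard library are available. Lean on these libraries where they do the work, as an engineer would, in place of code of your own. Each camera call takes 0.05 s, during which the arm holds its last target.

## Working session

There is one attempt and no reset: what is moved stays moved. The work goes in short steps, Python scripts to look and compute and a tool call to move; the robot and the scene stay as the last step left them, time stands still between calls to the robot, and variables do not carry over. Pictures are saved under pics/ and viewed, and the job is handed in when it is done.

Besides the shell and the picture viewer there is one more tool, called after ">>>" by a JSON object that holds its "op" and its "data", one argument or row to a line. jog_arm: Moves the arm, as the interface text tells. Its arguments: {"type":"object","properties":{"rows":{"type":"array","items":{"type":"array","items":{"type":"array","items":{"type":"number"}}}}},"required":["rows"]}

```bash
mkdir -p pics; ls; python3 - <<'E'
from bench import *
import cv2
print(state())
for n in ("scene","top"):
    im=snapshot(n); cv2.imwrite(f"pics/{n}0.png",im[:,:,::-1]); print(n,camera_model(n))
E
```

```text
pics
{'clock': 0.0, 'qpos': array([ 1.27899154e+00,  1.26420074e-01, -4.06019031e-02,  1.40539889e+00,
        2.85341942e-05,  1.57080219e+00]), 'joint_vel': array([-2.24120146e-03, -4.30534039e-04, -7.83869947e-06, -2.38108547e-04,
        7.81104297e-04,  1.31243199e-03]), 'effort': array([-1.05729152e-03, -4.35913253e+01,  3.52925456e+01,  1.73655414e-02,
       -3.31919709e-04, -2.19349488e-06]), 'tcp_pos': array([0.15091993, 0.50245822, 0.25251021]), 'eef_rot': array([-1.32205589e-04,  1.45388160e-01,  9.89374359e-01, -8.01568054e-04]), 'ft_force': array([ 0.34822649, -0.35819568, -1.00710317]), 'ft_torque': array([ 0.02546196, -0.0189976 , -0.03709154]), 'gripper_width': 1.0034133491933592}
scene {'intrinsics': array([[466.6893387 ,   0.        , 279.16584176],
       [  0.        , 466.6893387 , 213.21805555],
       [  0.        ,   0.        ,   1.        ]]), 'k1': -0.09353544974031192, 'extrinsics': array([[ 0.78339788,  0.39770854, -0.47761457,  1.06360029],
       [ 0.62151429, -0.50472894,  0.59913995, -0.670655  ],
       [-0.00278282, -0.76620925, -0.64258513,  0.80088553],
       [ 0.        ,  0.        ,  0.        ,  1.        ]])}
top {'intrinsics': array([[501.12994255,   0.        , 271.80071433],
       [  0.        , 501.12994255, 205.80976228],
       [  0.        ,   0.        ,   1.        ]]), 'k1': 0.05757077734622123, 'extrinsics': array([[-0.00404943, -0.99396615,  0.10961246,  0.40810849],
       [-0.99977643,  0.00629899,  0.02018441, -0.0118433 ],
       [-0.02075307, -0.10950621, -0.99376944,  1.20306526],
       [ 0.        ,  0.        ,  0.        ,  1.        ]])}
```

View pics/scene0.png

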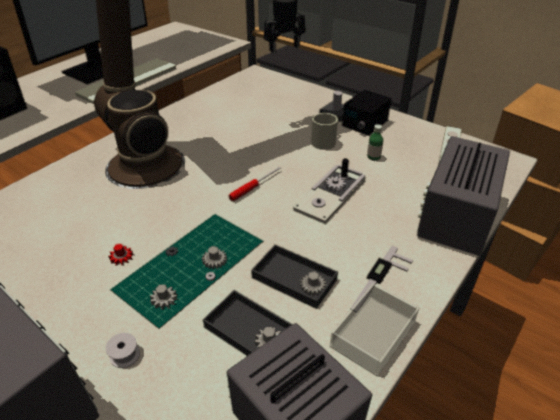

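View pics/top0.png

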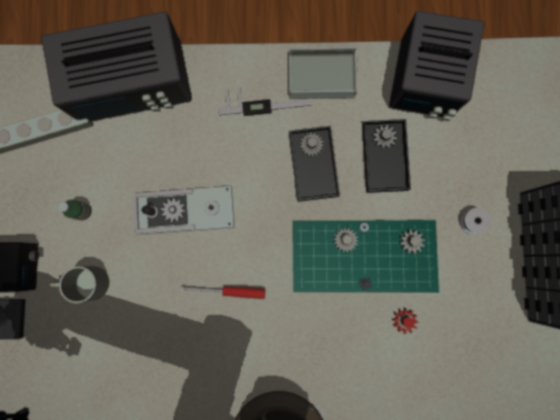

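The overview shows these things in the top view:
- Gears: a grey gear at (346,239) that looks fine-toothed, one at (413,241) that looks coarse, and a red look-alike at (404,320).
- Tester: post at (213,208), master at (173,210) and handle at (149,210).
- Bins: (314,163) and (386,156).

Next I'll enlarge these.

```bash
cat > h.py <<'E'
import numpy as np, cv2
from bench import *
def _dist(cm): return np.array([cm["k1"],0,0,0,0.])
def proj(n,P):
    cm=camera_model(n);T=np.linalg.inv(cm["extrinsics"]);P=np.atleast_2d(np.array(P,float))
    r=cv2.projectPoints(P.reshape(-1,1,3),cv2.Rodrigues(T[:3,:3])[0],T[:3,3],cm["intrinsics"],_dist(cm))[0].reshape(-1,2)
    return r
def unproj(n,uv,z):
    cm=camera_model(n);E=cm["extrinsics"];uv=np.atleast_2d(np.array(uv,float))
    n_=cv2.undistortPoints(uv.reshape(-1,1,2),cm["intrinsics"],_dist(cm)).reshape(-1,2)
    d=np.c_[n_,np.ones(len(n_))]@E[:3,:3].T;o=E[:3,3]
    z=np.broadcast_to(z,len(d))
    return o+d*((z-o[2])/d[:,2])[:,None]
def rectify(n,im,c,half,z,N):
    # world patch at height z: image up = +x, left=+y ; N px over 2*half
    g=np.linspace(half,-half,N); X,Y=np.meshgrid(c[0]+g,c[1]+g,indexing='ij')
    p=proj(n,np.c_[X.ravel(),Y.ravel(),np.full(X.size,z)]).reshape(N,N,2).astype(np.float32)
    return cv2.remap(im,p[...,0],p[...,1],cv2.INTER_CUBIC)
E
python3 - <<'E'
from h import *
t=cv2.imread("pics/top0.png"); s=cv2.imread("pics/scene0.png")
def crop(im,x0,x1,y0,y1,k): return cv2.resize(im[y0:y1,x0:x1],None,fx=k,fy=k,interpolation=cv2.INTER_CUBIC)
a=crop(t,320,440,215,275,6); cv2.imwrite("pics/c1.png",np.vstack([a,crop(t,285,405+0,120,160,6)]) )
cv2.imwrite("pics/c2.png",crop(t,290,415,115,200,6))
cv2.imwrite("pics/c3.png",crop(t,130,240,180,240,7))
for uv,z,nm in [((346,239),.026,'g18?'),((413,241),.026,'g12?'),((213,208),.025,'post'),((173,210),.032,'master'),((386,135),.03,'b'),((312,144),.03,'b')]:
    print(nm,unproj("top",uv,z))
E
```

```text
g18? [[ 0.4588471  -0.16096555  0.026     ]]
g12? [[ 0.45369901 -0.31536005  0.026     ]]
post [[0.53371283 0.15139327 0.025     ]]
master [[0.52882819 0.24458251 0.032     ]]
b [[ 0.70471532 -0.25956946  0.03      ]]
b [[ 0.68494471 -0.08434744  0.03      ]]
```

View pics/c1.png

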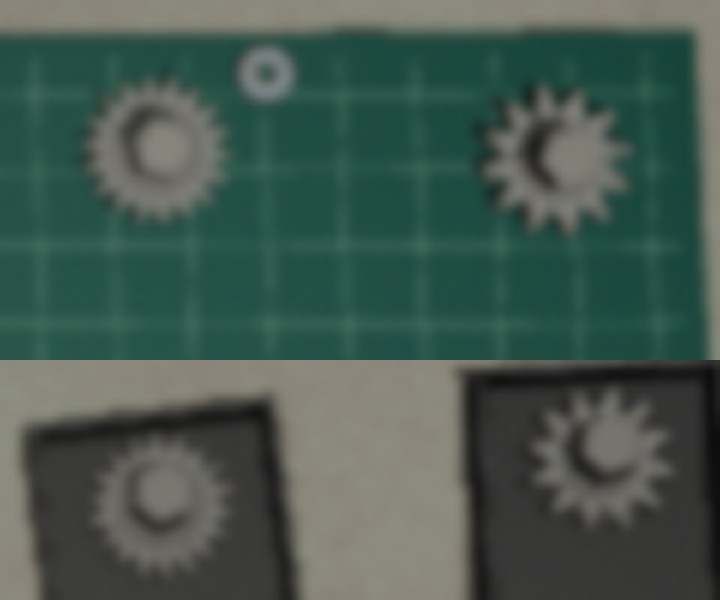

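View pics/c2.png

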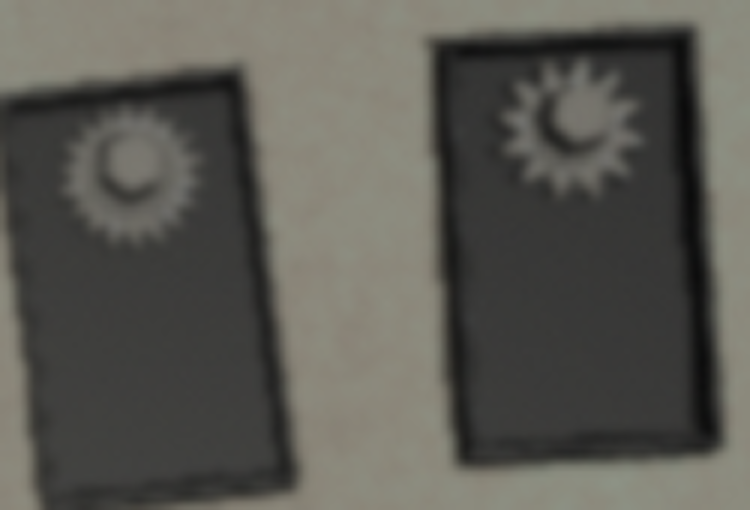

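View pics/c3.png

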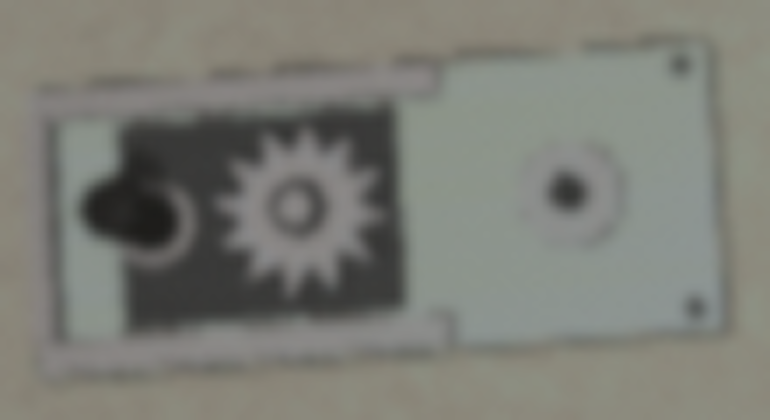

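The 12-tooth gear is at top (413,241): it has coarse teeth and I count 12. The 18-tooth gear is at (346,239), with fine teeth. The red one at (404,320) is the look-alike to leave alone. The bin holding the 18-tooth gear is the left one, around (314,163). Next I'll fit poses with a silhouette model in both cameras.

```bash
python3 - <<'E'
import bench
print([n for n in dir(bench) if not n.startswith('_')], getattr(bench,'finger_overhang',None))
E
cat > fit.py <<'E'
from h import *
from scipy.optimize import minimize
S=4
def gearpoly(n,phi,rt=.0292,rr=None):
    rr=rr or (.020 if n==12 else .0225)
    a=[];r=[]
    p=2*np.pi/n
    for k in range(n):
        c=phi+k*p
        for da,q in [(-.30,rr),(-.10,rt),(.10,rt),(.30,rr)]:
            a.append(c+da*p);r.append(q)
    a=np.array(a);r=np.array(r);return np.c_[r*np.cos(a),r*np.sin(a)]
def hexpoly(phi): 
    a=phi+np.radians(30+60*np.arange(6));r=.011/np.cos(np.pi/6);return np.c_[r*np.cos(a),r*np.sin(a)]
def circ(r): a=np.linspace(0,2*np.pi,40);return np.c_[r*np.cos(a),r*np.sin(a)]
def render(cam,slices,c,box):
    x0,y0,w,h=box; im=np.zeros((h*S,w*S),np.uint8)
    for poly,z in slices:
        P=np.c_[poly+c,np.full(len(poly),z)]
        u=(proj(cam,P)-[x0,y0]+.5)*S-.5
        cv2.fillPoly(im,[np.round(u*16).astype(np.int32)],255,shift=4)
    im=cv2.GaussianBlur(im.astype(np.float32),(0,0),S*.8)
    return cv2.resize(im,(w,h),interpolation=cv2.INTER_AREA)
def ncc(a,b,w=None):
    a=a-a.mean();b=b-b.mean();return (a*b).sum()/np.sqrt((a*a).sum()*(b*b).sum())
def slices(n,z0,phi,hub):
    L=[(gearpoly(n,phi),z0+z) for z in (0,.004,.008,.012)]
    if hub=='hex': L+=[(hexpoly(phi),z0+z) for z in np.linspace(.012,.036,7)]
    return L
def fit(cam,feat,n,z0,c0,hub,phis):
    u=proj(cam,[[*c0,z0+.015]])[0];box=(int(u[0])-24,int(u[1])-24,48,48)
    F=feat[box[1]:box[1]+48,box[0]:box[0]+48].astype(np.float32)
    f=lambda p:-ncc(render(cam,slices(n,z0,p[2],hub),np.array(p[:2]),box),F)
    best=None
    c=np.array(c0)
    for it in range(2):
        g=[(f([c[0]+dx,c[1]+dy,0.3]),dx,dy) for dx in np.arange(-.008,.0081,.002) for dy in np.arange(-.008,.0081,.002)]
        m=min(g);c=c+m[1:]
    for ph in phis:
        r=minimize(f,[*c,ph],method='Nelder-Mead',options=dict(initial_simplex=[[*c,ph],[c[0]+.002,c[1],ph],[c[0],c[1]+.002,ph],[*c,ph+.06]],xatol=1e-5,fatol=1e-6))
        if best is None or r.fun<best.fun: best=r
    return best.x,-best.fun
E
cat > run1.py <<'E'
from fit import *
for cam in("top","scene"):
    im=cv2.imread(f"pics/{cam}0.png").astype(np.float32)
    bgr=im; fm=im[...,2]-0.6*im[...,1]  # red minus green: grey high, green mat low
    fg=im.mean(2)
    for nm,n,z0,c0,hub,F in [("g12",12,.002,(.4537,-.3154),'hex',im[...,2]),("g18",18,.002,(.4588,-.161),'hex',im[...,2]),
        ("master",12,.020,(.5288,.2446),None,fg),("b18gear",18,.004,(.685,-.0843),'hex',fg),("b12gear",12,.004,(.7047,-.2596),'hex',fg)]:
        p=2*np.pi/n
        x,s=fit(cam,F,n,z0,c0,hub,np.arange(4)*p/4)
        print(cam,nm,np.round(x[:2]*1000,1),"phi",round(np.degrees(x[2])%(360/n),1),round(s,3))
E
python3 run1.py
```

```text
['MotionError', 'camera_model', 'finger_overhang', 'hand_in', 'masks_of', 'recognise', 'snapshot', 'state'] 0.022Traceback (most recent call last):
  File "run1.py", line 9, in <module>
    x,s=fit(cam,F,n,z0,c0,hub,np.arange(4)*p/4)
        ~~~^^^^^^^^^^^^^^^^^^^^^^^^^^^^^^^^^^^^
  File "fit.py", line 40, in fit
    r=minimize(f,[*c,ph],method='Nelder-Mead',options=dict(initial_simplex=[[*c,ph],[c[0]+.002,c[1],ph],[c[0],c[1]+.002,ph],[*c,ph+.06]],xatol=1e-5,fatol=1e-6))
    res = _minimize_neldermead(fun, x0, args, callback, bounds=bounds,
                               **options)
    fxr = func(xr)
    fx = function(np.copy(x), *(wrapper_args + args))
  File "fit.py", line 33, in <lambda>
    f=lambda p:-ncc(render(cam,slices(n,z0,p[2],hub),np.array(p[:2]),box),F)
                    ~~~~~~^^^^^^^^^^^^^^^^^^^^^^^^^^^^^^^^^^^^^^^^^^^^^^^
  File "fit.py", line 20, in render
    u=(proj(cam,P)-[x0,y0]+.5)*S-.5
       ~~~~^^^^^^^
  File "h.py", line 5, in proj
    cm=camera_model(n);T=np.linalg.inv(cm["extrinsics"]);P=np.atleast_2d(np.array(P,float))
ValueError: time passes only in moves, steps and waits
```

```bash
python3 - <<'E'
from h import *
for cam in("top","scene"):
  for l in ("gear_12","gear_18","tester","bin_18","master_axis","carriage_grip"):
    try: r=recognise(l,cam)
    except Exception as e: print(cam,l,e); continue
    print(cam,l,[(np.round(np.array(d["location"])*[560,420],1).tolist(),round(d["conf"],2)) for d in r])
E
```

```text
top gear_12 [([182.2, 207.9], 0.73), ([342.7, 239.2], 0.63), ([411.8, 242.9], 0.61), ([404.5, 319.6], 0.58), ([171.9, 212.7], 0.54), ([364.5, 285.0], 0.35)]
top gear_18 [([182.2, 207.9], 0.73), ([342.7, 239.2], 0.63), ([411.8, 242.9], 0.61), ([404.5, 319.6], 0.58), ([171.9, 212.7], 0.54), ([364.5, 285.0], 0.35)]
top tester [([184.8, 209.1], 0.76)]
top bin_18 [([314.6, 164.4], 0.85), ([385.5, 157.0], 0.59), ([413.9, 241.2], 0.46)]
top master_axis [([171.4, 210.3], 0.59), ([243.3, 292.9], 0.25)]
top carriage_grip [([164.3, 210.5], 0.56)]
scene gear_12 [([214.9, 257.1], 0.65), ([162.9, 295.1], 0.61), ([118.1, 251.7], 0.54)]
scene gear_18 [([214.9, 257.1], 0.65), ([162.9, 295.1], 0.61), ([118.1, 251.7], 0.54)]
scene tester [([329.8, 193.0], 0.94)]
scene bin_18 [([246.3, 323.4], 0.87), ([293.5, 271.8], 0.77)]
scene master_axis [([333.8, 185.4], 0.48), ([161.7, 296.5], 0.22)]
scene carriage_grip [([337.5, 183.4], 0.57)]
```

```bash
sed -i 's/^def _dist/_cm={n:camera_model(n) for n in ("top","scene")}\ncm_=lambda n:_cm[n]\ndef _dist/; s/cm=camera_model(n)/cm=_cm[n]/' h.py; head -8 h.py; time python3 run1.py
```

```text
import numpy as np, cv2
from bench import *
_cm={n:camera_model(n) for n in ("top","scene")}
cm_=lambda n:_cm[n]
def _dist(cm): return np.array([cm["k1"],0,0,0,0.])
def proj(n,P):
    cm=_cm[n];T=np.linalg.inv(cm["extrinsics"]);P=np.atleast_2d(np.array(P,float))
    r=cv2.projectPoints(P.reshape(-1,1,3),cv2.Rodrigues(T[:3,:3])[0],T[:3,3],cm["intrinsics"],_dist(cm))[0].reshape(-1,2)
top g12 [ 453.7 -318.1] phi 9.4 0.651
top g18 [ 458.4 -162.3] phi 4.8 0.506
top master [530.6 247.2] phi 25.2 0.107
top b18gear [689.8 -84.3] phi 3.2 0.19
top b12gear [ 707.4 -260.9] phi 18.8 0.189
scene g12 [ 449.2 -311.9] phi 8.2 0.537
scene g18 [ 452.7 -155.1] phi 3.6 0.402
scene master [443. 300.] phi 5.6 0.295
scene b18gear [684.  -75.1] phi 3.4 0.134
scene b12gear [ 705.2 -253.9] phi 18.2 0.356
real	0m25.750s
user	0m21.304s
sys	0m0.180s
```

```bash
python3 - <<'E'
s=open('fit.py').read()
s=s.replace("a=a-a.mean();b=b-b.mean();return (a*b).sum()/np.sqrt((a*a).sum()*(b*b).sum())",
"a=a[w];b=b[w];a=a-a.mean();b=b-b.mean();return (a*b).sum()/np.sqrt((a*a).sum()*(b*b).sum())")
s=s.replace("    f=lambda p:","    c=np.array(c0)\n    W=render(cam,[(circ(.036),z0+z) for z in (0,.012)]+([(circ(.013),z0+.036)] if hub else []),c,box)>128\n    f=lambda p:").replace("box),F)","box),F,W)")
s=s.replace("    c=np.array(c0)\n    for it","    for it").replace("np.arange(-.008,.0081,.002)","np.arange(-.006,.0061,.002)")
open('fit.py','w').write(s)
r=open('run1.py').read()
r=r.replace("fg=im.mean(2)","fg=im.mean(2);rg=np.clip(im[...,2]/(im[...,1]+5),0,1)").replace("'hex',im[...,2]","'hex',rg")
r=r.replace('(.5288,.2446)','(.531,.247)').replace('(.685,-.0843)','(.687,-.084)').replace('(.7047,-.2596)','(.706,-.258)').replace('(.4537,-.3154)','(.4525,-.316)').replace('(.4588,-.161)','(.457,-.160)')
open('run1.py','w').write(r)
E
python3 run1.py
```

```text
top g12 [ 454.1 -317.5] phi 8.8 0.981
top g18 [ 458.5 -161.7] phi 5.3 0.987
top master [530.6 247.2] phi 25.2 0.824
top b18gear [689.9 -84.2] phi 3.9 0.882
top b12gear [ 707.3 -261.1] phi 19.1 0.825
scene g12 [ 451.4 -312.9] phi 9.3 0.982
scene g18 [ 455.1 -156.9] phi 6.4 0.982
scene master [521.8 260.7] phi 26.8 0.747
scene b18gear [683.5 -73.9] phi 2.9 0.727
scene b12gear [ 705.9 -253.6] phi 19.9 0.456
```

```bash
cat > hub.py <<'E'
from fit import *
def layer_resid(cam,F,n,z0,p,hubphi,box,W,shadow=True):
    c=np.array(p[:2]);x0,y0,w,h=box;K=8
    lab=np.zeros((h*K,w*K),np.uint8)
    def fillp(P,v):
        u=(proj(cam,P)-[x0,y0]+.5)*K-.5
        cv2.fillPoly(lab,[np.round(u*16).astype(np.int32)],v,shift=4)
    g=gearpoly(n,p[2])+c
    for z in np.linspace(0,.011,6): fillp(np.c_[g,np.full(len(g),z0+z)],1)
    fillp(np.c_[g,np.full(len(g),z0+.012)],2)
    hx=hexpoly(hubphi)+c
    cam_c=_cm_c(cam)
    for k in range(6):
        a,b=hx[k],hx[(k+1)%6]; m=(a+b)/2-c
        if m@(cam_c[:2]-(a+b)/2)>0:
            fillp(np.array([[*a,z0+.012],[*b,z0+.012],[*b,z0+.036],[*a,z0+.036]]),3+k)
    fillp(np.c_[hx,np.full(6,z0+.036)],9)
    B=[]
    for v in range(10):
        m=(lab==v).astype(np.float32)
        if m.sum()<K*K*.5: continue
        m=cv2.resize(cv2.GaussianBlur(m,(0,0),K*.8),(w,h),interpolation=cv2.INTER_AREA)
        B.append(m[W])
    A=np.array(B).T;y=F[W]
    co=np.linalg.lstsq(A,y,rcond=None)[0]
    return np.sqrt(((A@co-y)**2).mean())
def _cm_c(cam): return cm_(cam)["extrinsics"][:3,3]
def hubfit(cam,im,n,z0,p,k):
    u=proj(cam,[[*p[:2],z0+.02]])[0];box=(int(u[0])-24,int(u[1])-24,48,48)
    F=im.mean(2)[box[1]:box[1]+48,box[0]:box[0]+48]
    W=render(cam,[(circ(.015),z0+z) for z in (.012,.024,.036)],np.array(p[:2]),box)>128
    out=[]
    for off in np.arange(0,60,5):
        r=min(layer_resid(cam,F,n,z0,(p[0]+dx,p[1]+dy,p[2]),p[2]+np.radians(off),box,W) for dx in(-.001,0,.001) for dy in(-.001,0,.001))
        out.append((off,round(float(r),2)))
    return out
if __name__=="__main__":
    P={"top":[(.4541,-.3175,9),(.4585,-.1617,5.8)],"scene":[(.4514,-.3129,9),(.4551,-.1569,5.8)]}
    for cam in P:
        im=cv2.imread(f"pics/{cam}0.png").astype(np.float32)
        for p,n in zip(P[cam],(12,18)):
            print(cam,n,hubfit(cam,im,n,.002,(p[0],p[1],np.radians(p[2])),0))
    s=cv2.imread("pics/scene0.png");f=lambda x,y:cv2.resize(s[y-28:y+28,x-28:x+28],None,fx=7,fy=7,interpolation=cv2.INTER_CUBIC)
    cv2.imwrite("pics/hubs.png",np.hstack([f(162,295),f(214,257)]))
E
python3 hub.py
```

```text
top 12 [(np.int64(0), 8.68), (np.int64(5), 6.52), (np.int64(10), 6.22), (np.int64(15), 6.68), (np.int64(20), 7.0), (np.int64(25), 7.27), (np.int64(30), 7.49), (np.int64(35), 7.66), (np.int64(40), 7.61), (np.int64(45), 7.7), (np.int64(50), 7.81), (np.int64(55), 8.0)]
top 18 [(np.int64(0), 8.32), (np.int64(5), 8.83), (np.int64(10), 8.97), (np.int64(15), 9.1), (np.int64(20), 5.99), (np.int64(25), 5.58), (np.int64(30), 5.87), (np.int64(35), 6.26), (np.int64(40), 6.82), (np.int64(45), 7.24), (np.int64(50), 7.47), (np.int64(55), 7.93)]
scene 12 [(np.int64(0), 9.37), (np.int64(5), 9.48), (np.int64(10), 9.96), (np.int64(15), 10.63), (np.int64(20), 11.61), (np.int64(25), 12.0), (np.int64(30), 11.89), (np.int64(35), 11.67), (np.int64(40), 10.91), (np.int64(45), 10.17), (np.int64(50), 9.55), (np.int64(55), 9.06)]
scene 18 [(np.int64(0), 9.37), (np.int64(5), 10.13), (np.int64(10), 10.77), (np.int64(15), 10.75), (np.int64(20), 10.77), (np.int64(25), 10.34), (np.int64(30), 10.06), (np.int64(35), 9.6), (np.int64(40), 9.04), (np.int64(45), 8.68), (np.int64(50), 8.65), (np.int64(55), 9.1)]
```

View pics/hubs.png

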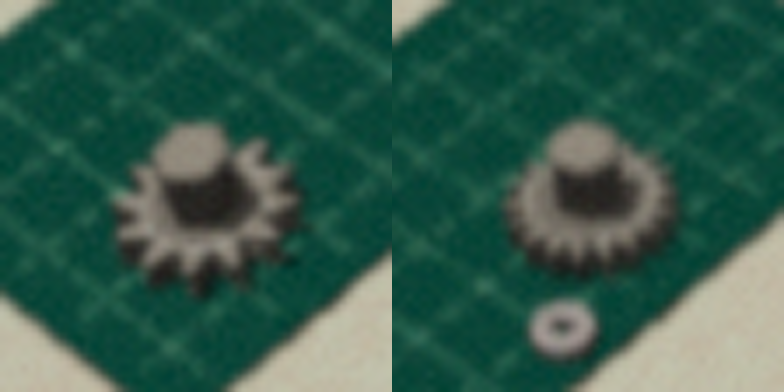

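```bash
cat > hub2.py <<'E'
from hub import *
P={"top":[(.4541,-.3175,9),(.4585,-.1617,5.8)],"scene":[(.4514,-.3129,9),(.4551,-.1569,5.8)]}
for cam in P:
    im=cv2.imread(f"pics/{cam}0.png").astype(np.float32).mean(2)
    for p,n in zip(P[cam],(12,18)):
        z=.038;c=np.array(p[:2])
        u=proj(cam,[[*c,z]])[0];box=(int(u[0])-16,int(u[1])-16,32,32)
        F=im[box[1]:box[1]+32,box[0]:box[0]+32]
        W=render(cam,[(circ(.0165),z)],c,box)>128
        # background: everything from full layer model, unknown shades; optimise centre per orientation
        out=[]
        for off in range(0,60,5):
            f=lambda q: layer_resid(cam,F,n,.002,(q[0],q[1],np.radians(p[2])),np.radians(p[2]+off),box,W)
            r=minimize(f,c,method='Nelder-Mead',options=dict(initial_simplex=[c,c+[.002,0],c+[0,.002]],maxiter=50))
            out.append((off,round(r.fun,2),np.round((r.x-c)*1000,1).tolist()))
        print(cam,n,*[f"{o}:{v}" for o,v,_ in out], min(out,key=lambda t:t[1]))
E
python3 hub2.py
```

```text
top 12 0:8.33 5:5.67 10:5.66 15:6.07 20:6.3 25:6.53 30:6.62 35:6.64 40:6.62 45:6.83 50:6.94 55:7.41 (10, np.float64(5.66), [0.7, 0.6])
top 18 0:9.45 5:9.92 10:10.24 15:9.03 20:6.71 25:6.51 30:6.7 35:6.95 40:7.55 45:7.76 50:8.43 55:9.04 (25, np.float64(6.51), [0.9, 0.3])
scene 12 0:3.81 5:4.09 10:4.86 15:5.66 20:6.54 25:6.96 30:7.26 35:6.92 40:6.5 45:5.84 50:5.59 55:4.44 (0, np.float64(3.81), [1.1, -0.9])
scene 18 0:4.66 5:5.21 10:5.28 15:5.36 20:5.11 25:4.61 30:4.0 35:3.58 40:3.41 45:3.79 50:3.88 55:4.16 (40, np.float64(3.41), [1.3, -1.6])
```

```bash
cat > rect.py <<'E'
from fit import *
def rectfit(cam,im,z,x0,x1,y0,y1,c0,th0):
    # optimise mean |inside-outside| contrast across rectangle edges
    F=cv2.GaussianBlur(im,(0,0),.6)
    def samp(P):
        u=proj(cam,np.c_[P,np.full(len(P),z)]).astype(np.float32)
        return cv2.remap(F,u[:,0].reshape(1,-1),u[:,1].reshape(1,-1),cv2.INTER_LINEAR).reshape(-1,F.shape[2])
    t=np.linspace(.04,.96,60)[:,None]
    C=np.array([[x0,y0],[x1,y0],[x1,y1],[x0,y1]])
    e=.0025
    def f(p):
        R=np.array([[np.cos(p[2]),-np.sin(p[2])],[np.sin(p[2]),np.cos(p[2])]]);s=0
        for k in range(4):
            a,b=C[k],C[(k+1)%4];d=(b-a)/np.linalg.norm(b-a);nrm=np.array([d[1],-d[0]])
            L=a+(b-a)*t
            i=samp((L-nrm*e)@R.T+p[:2]);o=samp((L+nrm*e)@R.T+p[:2])
            s+=np.abs((i-o).mean(0)).sum()
        return -s
    best=min((f([c0[0]+dx,c0[1]+dy,th0+dt]),dx,dy,dt) for dx in np.arange(-.009,.01,.003) for dy in np.arange(-.009,.01,.003) for dt in np.radians([-4,-2,0,2,4]))
    p=np.array([c0[0]+best[1],c0[1]+best[2],th0+best[3]])
    r=minimize(f,p,method='Nelder-Mead',options=dict(initial_simplex=[p,p+[.002,0,0],p+[0,.002,0],p+[0,0,.02]]))
    return r.x,-r.fun
if __name__=="__main__":
    for cam in("top","scene"):
        im=cv2.imread(f"pics/{cam}0.png").astype(np.float32)
        x,s=rectfit(cam,im,.015,-.05,.05,-.05,.185,(.532,.151),np.radians(3.5))
        R=np.array([-np.sin(x[2]),np.cos(x[2])]);
        print(cam,"tester",np.round(x[:2]*1000,1),np.degrees(x[2]),round(s,1),"master",np.round((x[:2]+.096*R)*1000,1))
        b,th=((.642,-.090),np.radians(8))
        for nm,c0,t0 in(("bin18",(.645,-.090),8),("bin12",(.660,-.262),2)):
            x,s=rectfit(cam,im,.028,-.085,.085,-.05,.05,c0,np.radians(t0))
            R=np.array([np.cos(x[2]),np.sin(x[2])])
            print(cam,nm,np.round(x[:2]*1000,1),np.degrees(x[2]),round(s,1),"gear",np.round((x[:2]+.048*R)*1000,1))
    im=cv2.imread("pics/top0.png")
    a=rectify("top",im,(.532,.2),.06*2,.030,560);cv2.imwrite("pics/rt.png",a)
E
python3 rect.py
```

```text
top tester [533.  152.1] 3.8021343045295546 148.2 master [526.7 247.9]
top bin18 [638.5 -87.2] 6.441297613847233 589.9 gear [686.2 -81.8]
top bin12 [ 655.5 -256.5] 2.156314885797925 630.6 gear [ 703.5 -254.7]
scene tester [536.  147.9] 5.427343983046727 390.3 master [526.9 243.5]
scene bin18 [641.  -87.3] 6.4574709717276555 601.0 gear [688.7 -81.9]
scene bin12 [ 658.4 -258.9] 2.179603726612842 645.7 gear [ 706.4 -257.1]
```

View pics/rt.png

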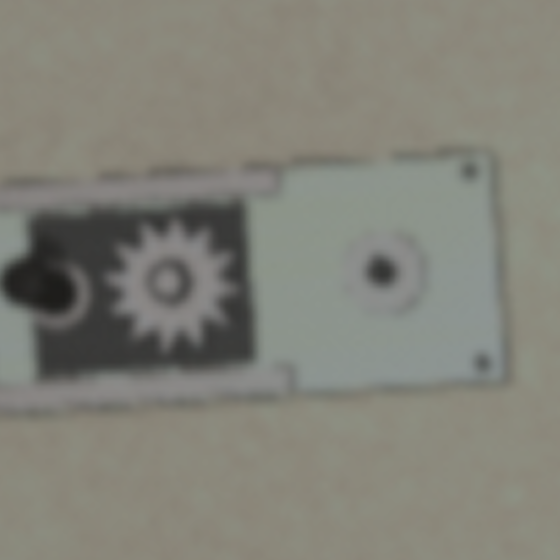

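```bash
cat > seat.py <<'E'
from fit import *
def circfit(cam,F,slc,c0,rW):
    c0=np.array(c0);z=slc[0][1]
    u=proj(cam,[[*c0,z]])[0];box=(int(u[0])-24,int(u[1])-24,48,48)
    F=F[box[1]:box[1]+48,box[0]:box[0]+48]
    W=render(cam,[(circ(rW),z)],c0,box)>128
    f=lambda p:-ncc(render(cam,slc,p,box),F,W)
    r=minimize(f,c0,method='Nelder-Mead',options=dict(initial_simplex=[c0,c0+[.003,0],c0+[0,.003]]))
    return r.x,-r.fun
if __name__=="__main__":
    import sys
    tag=sys.argv[1] if len(sys.argv)>1 else "0"
    for cam in("top","scene"):
        im=cv2.imread(f"pics/{cam}{tag}.png").astype(np.float32)
        rg=im[...,2]/(im[...,1]+5)
        for it in range(2):
            x,s=circfit(cam,rg,[(circ(.018),.020),(circ(.018),.0175)],(.534,.153),.024);print(cam,"seat",np.round(x*1000,1),round(s,3))
        x,s=fit(cam,im.mean(2),12,.020,(.5295,.247) if cam=="top" else (.529,.245),None,np.arange(4)*np.pi/24)
        print(cam,"master",np.round(x[:2]*1000,1),np.degrees(x[2])%30,s)
        print(cam,"masterRG",*(lambda t:(np.round(t[0][:2]*1000,1),np.degrees(t[0][2])%30,t[1]))(fit(cam,rg,12,.020,(.5295,.247) if cam=="top" else (.529,.245),None,np.arange(4)*np.pi/24)))
    s=cv2.imread("pics/scene0.png");cv2.imwrite("pics/sc_t.png",cv2.resize(s[145:230,285:380],None,fx=8,fy=8,interpolation=cv2.INTER_CUBIC)[:600])
E
python3 seat.py
```

```text
top seat [537.  157.3] 0.862
top seat [537.  157.3] 0.862
top master [530.6 247.2] 25.167090839843635 0.8398948311805725
top masterRG [530.6 247.5] 25.866481901011575 0.9226643443107605
scene seat [535.8 162.2] 0.306
scene seat [535.8 162.2] 0.306
scene master [519.9 262. ] 28.696074251856096 0.6930320858955383
scene masterRG [520.5 260.4] 23.91569789749243 0.635754406452179
```

View pics/sc_t.png

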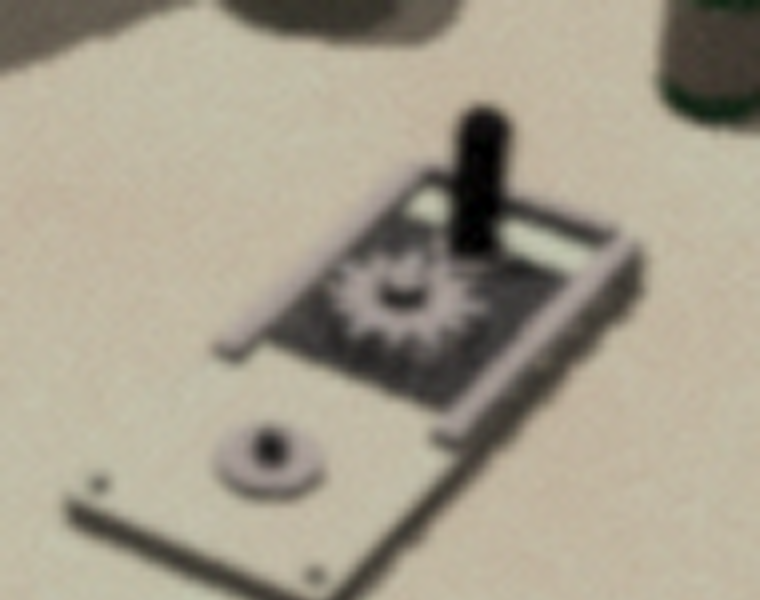

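```bash
python3 - <<'E'
from h import *
print(unproj("scene",[(318.25,202)],.02),unproj("scene",[(335.1,181.7)],.032), unproj("scene",[(335.1,181.7)],.035))
E
```

```text
[[0.53642089 0.1589818  0.02      ]] [[0.52966609 0.25020417 0.032     ]] [[0.53174936 0.24661121 0.035     ]]
```

```bash
cat > plan.py <<'E'
import numpy as np, sys
from bench import state
def cur():
    s=state();w,x,y,z=s["eef_rot"]
    yv=np.array([2*(x*y-w*z),1-2*(x*x+z*z),2*(y*z+w*x)])
    return s,np.array(s["tcp_pos"]),np.degrees(np.arctan2(yv[1],yv[0]))
def plan(tgt,psi,n=None,step=40):
    s,p,a=cur(); d=np.array(tgt)-p; da=(psi-a+90)%180-90 if n!=-1 else psi-a
    da=((psi-a)+180)%360-180
    N=int(max(np.ceil(np.linalg.norm(d)*1000/step),np.ceil(abs(da)/7.0),1)); 
    print("clock",s["clock"],"tcp",np.round(p*1000,1),"psi",round(a,1),"d_mm",np.round(d*1000,1),"dpsi",round(da,1),"N",N,"F",np.round(s["ft_force"],1),"w",round(s["gripper_width"],3))
    for k in range(N):
        ps=np.radians(a+da*(k)/N); v=d/N*100
        print([0,0,round(-da/N,2),round(-np.sin(ps)*v[0]+np.cos(ps)*v[1],2),round(np.cos(ps)*v[0]+np.sin(ps)*v[1],2),round(-v[2],2)])
if __name__=="__main__":
    a=[float(v) for v in sys.argv[1:]]
    plan(a[:3],a[3],step=a[4] if len(a)>4 else 40)
E
python3 plan.py .4528 -.3152 .18 -51
```

```text
clock 0.7 tcp [151.  502.8 253.3] psi 73.3 d_mm [ 301.8 -818.   -73.3] dpsi -124.3 N 22 F [ 0.3 -0.  -0.1] w 0.999
[0, 0, np.float64(5.65), np.float64(-2.38), np.float64(-3.17), np.float64(0.33)]
[0, 0, np.float64(5.65), np.float64(-2.68), np.float64(-2.92), np.float64(0.33)]
[0, 0, np.float64(5.65), np.float64(-2.96), np.float64(-2.64), np.float64(0.33)]
[0, 0, np.float64(5.65), np.float64(-3.2), np.float64(-2.33), np.float64(0.33)]
[0, 0, np.float64(5.65), np.float64(-3.42), np.float64(-2.01), np.float64(0.33)]
[0, 0, np.float64(5.65), np.float64(-3.6), np.float64(-1.66), np.float64(0.33)]
[0, 0, np.float64(5.65), np.float64(-3.74), np.float64(-1.3), np.float64(0.33)]
[0, 0, np.float64(5.65), np.float64(-3.85), np.float64(-0.92), np.float64(0.33)]
[0, 0, np.float64(5.65), np.float64(-3.93), np.float64(-0.54), np.float64(0.33)]
[0, 0, np.float64(5.65), np.float64(-3.96), np.float64(-0.15), np.float64(0.33)]
[0, 0, np.float64(5.65), np.float64(-3.96), np.float64(0.24), np.float64(0.33)]
[0, 0, np.float64(5.65), np.float64(-3.91), np.float64(0.63), np.float64(0.33)]
[0, 0, np.float64(5.65), np.float64(-3.83), np.float64(1.01), np.float64(0.33)]
[0, 0, np.float64(5.65), np.float64(-3.71), np.float64(1.38), np.float64(0.33)]
[0, 0, np.float64(5.65), np.float64(-3.56), np.float64(1.74), np.float64(0.33)]
[0, 0, np.float64(5.65), np.float64(-3.37), np.float64(2.08), np.float64(0.33)]
[0, 0, np.float64(5.65), np.float64(-3.15), np.float64(2.4), np.float64(0.33)]
[0, 0, np.float64(5.65), np.float64(-2.9), np.float64(2.7), np.float64(0.33)]
[0, 0, np.float64(5.65), np.float64(-2.62), np.float64(2.98), np.float64(0.33)]
[0, 0, np.float64(5.65), np.float64(-2.31), np.float64(3.22), np.float64(0.33)]
[0, 0, np.float64(5.65), np.float64(-1.98), np.float64(3.43), np.float64(0.33)]
[0, 0, np.float64(5.65), np.float64(-1.64), np.float64(3.61), np.float64(0.33)]
```

>>> {"op": "jog_arm", "data": {
  "rows": [
    [[0, 0, 5.6, -2.4, -3.2, 0, 4.5], [0, 0, 5.6, -2.7, -2.9, 0, 4.5], [0, 0, 5.6, -3.0, -2.6, 0, 4.5], [0, 0, 5.6, -3.2, -2.3, 0, 4.5], [0, 0, 5.6, -3.4, -2.0, 0, 4.5], [0, 0, 5.6, -3.6, -1.7, 0, 4.5], [0, 0, 5.6, -3.7, -1.3, 0, 4.5], [0, 0, 5.6, -3.8, -0.9, 0, 4.5], [0, 0, 5.6, -3.9, -0.5, 0, 4.5], [0, 0, 5.6, -4.0, -0.1, 0, 4.5], [0, 0, 5.6, -4.0, 0.2, 0, 4.5], [0, 0, 5.6, -3.9, 0.6, 0, 4.5]]
  ]
}}

```text
clock: 1.7
tcp_pos: [0.3116, 0.0437, 0.2517]
eef_rot: [0.002, 0.682, 0.731, 0.003]
ft_force: [1.5, -0.0, 0.5]
gripper_width: 0.528
```

```bash
sed -i 's/print(\[0,0,round(-da\/N,2),/print("%.2f | %.2f %.2f %.2f"%(-da\/N,/; s/round(-np.sin(ps)\*v\[0\]+np.cos(ps)\*v\[1\],2),round(np.cos(ps)\*v\[0\]+np.sin(ps)\*v\[1\],2),round(-v\[2\],2)\])/-np.sin(ps)*v[0]+np.cos(ps)*v[1],np.cos(ps)*v[0]+np.sin(ps)*v[1],-v[2]))/' plan.py; python3 plan.py .4528 -.3152 .14 -51
```

```text
clock 1.7 tcp [311.6  43.7 251.7] psi 3.9 d_mm [ 141.2 -358.9 -111.7] dpsi -54.9 N 11 F [ 1.5 -0.   0.5] w 0.528
4.99 | -3.34 1.06 1.02
4.99 | -3.24 1.34 1.02
4.99 | -3.11 1.62 1.02
4.99 | -2.96 1.88 1.02
4.99 | -2.78 2.13 1.02
4.99 | -2.59 2.37 1.02
4.99 | -2.37 2.58 1.02
4.99 | -2.14 2.78 1.02
4.99 | -1.88 2.96 1.02
4.99 | -1.62 3.11 1.02
4.99 | -1.34 3.24 1.02
```

>>> {"op": "jog_arm", "data": {
  "rows": [
    [[0, 0, 5, -3.3, 1.1, 1.0, 4.5], [0, 0, 5, -3.2, 1.3, 1.0, 4.5], [0, 0, 5, -3.1, 1.6, 1.0, 4.5], [0, 0, 5, -3.0, 1.9, 1.0, 4.5], [0, 0, 5, -2.8, 2.1, 1.0, 4.5], [0, 0, 5, -2.6, 2.4, 1.0, 4.5], [0, 0, 5, -2.4, 2.6, 1.0, 4.5], [0, 0, 5, -2.1, 2.8, 1.0, 4.5], [0, 0, 5, -1.9, 3.0, 1.0, 4.5], [0, 0, 5, -1.6, 3.1, 1.0, 4.5], [0, 0, 5, -1.3, 3.2, 1.0, 4.5]]
  ]
}}

```text
clock: 2.62
tcp_pos: [0.4476, -0.3422, 0.1441]
eef_rot: [0.004, 0.952, 0.305, 0.011]
ft_force: [-0.5, 0.9, 0.5]
gripper_width: 0.526
```

```bash
python3 plan.py .4528 -.3152 .1 -51; python3 - <<'E'
from h import *
for n in ("scene","top"):
    im=snapshot(n); cv2.imwrite(f"pics/{n}1.png",im[:,:,::-1])
    p=proj(n,[state()["tcp_pos"]])[0];x,y=map(int,p)
    c=im[max(0,y-45):y+55,max(0,x-50):x+50,::-1];print(n,p,c.shape)
    cv2.imwrite(f"pics/z1{n}.png",cv2.resize(c,None,fx=4,fy=4,interpolation=cv2.INTER_CUBIC))
a=[cv2.imread(f"pics/z1{n}.png") for n in("scene","top")];h=min(i.shape[0] for i in a);cv2.imwrite("pics/z1.png",np.hstack([i[:h] for i in a]))
E
```

```text
clock 2.6167 tcp [ 447.6 -342.2  144.1] psi -54.5 d_mm [  5.2  27.  -44.1] dpsi 3.5 N 2 F [-0.5  0.9  0.5] w 0.526
-1.74 | 1.00 -0.95 2.20
-1.74 | 1.03 -0.92 2.20
scene [137.92092872 262.88858943] (100, 100, 3)
top [441.50664223 241.59083767] (100, 100, 3)
```

View pics/z1.png

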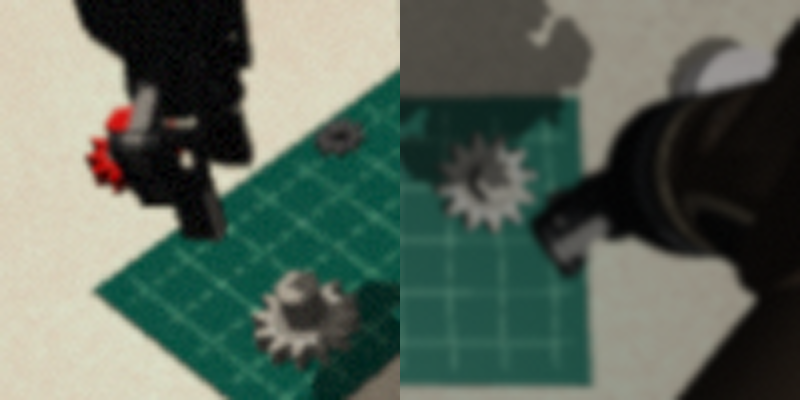

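```bash
cat > plan.py <<'E'
import numpy as np, sys
from scipy.spatial.transform import Rotation as Ro
from bench import state
def plan(tgt,psi,step=40):
    s=state();p=np.array(s["tcp_pos"]);w,x,y,z=s["eef_rot"];R=Ro.from_quat([x,y,z,w])
    a=np.degrees(np.arctan2(*R.as_matrix()[[1,0],1])); d=np.array(tgt)-p
    t=np.radians(psi); c,sn=np.cos(t),np.sin(t)
    Rt=Ro.from_matrix(np.array([[-sn,c,0],[c,sn,0],[0,0,-1.]]))
    rv=(R.inv()*Rt).as_rotvec(degrees=True)
    N=int(max(np.ceil(np.linalg.norm(d)*1000/step),np.ceil(np.abs(rv).max()/7.0),1))
    print("clock",s["clock"],"tcp",np.round(p*1000,1),"psi",round(a,1),"tilt",round(float(np.degrees(np.arccos(-R.as_matrix()[2,2]))),2),"d_mm",np.round(d*1000,1),"rv",np.round(rv,1),"N",N,"F",np.round(s["ft_force"],1),"w_mm",round(s["gripper_width"]*85.4,1))
    for k in range(N):
        Rk=R*Ro.from_rotvec(rv*k/N,degrees=True); v=Rk.inv().apply(d/N*100)
        print("[%.2f,%.2f,%.2f, %.2f,%.2f,%.2f]"%(*(rv/N),*v))
if __name__=="__main__":
    a=[float(v) for v in sys.argv[1:]]
    plan(a[:3],a[3],a[4] if len(a)>4 else 40)
E
python3 plan.py .4528 -.3152 .1 -51 20
```

```text
clock 2.7167 tcp [ 447.8 -344.1  141.6] psi -54.5 tilt 1.18 d_mm [  5.   28.9 -41.6] rv [ 0.7 -0.9 -3.5] N 3 F [-0.6  0.3  0.1] w_mm 44.6
[0.24,-0.31,-1.17, 0.67,-0.70,1.39]
[0.24,-0.31,-1.17, 0.69,-0.68,1.39]
[0.24,-0.31,-1.17, 0.71,-0.66,1.39]
```

>>> {"op": "jog_arm", "data": {
  "rows": [
    [[0.2, -0.3, -1.2, 0.7, -0.7, 1.4, 4.5], [0.2, -0.3, -1.2, 0.7, -0.7, 1.4, 4.5], [0.2, -0.3, -1.2, 0.7, -0.7, 1.4, 4.5], [0, 0, 0, 0, 0, 0, 4.5]]
  ]
}}

```text
clock: 3.05
tcp_pos: [0.4526, -0.316, 0.0977]
eef_rot: [0.0, 0.942, 0.334, 0.0]
ft_force: [-0.7, 0.5, -0.4]
gripper_width: 0.525
```

```bash
python3 plan.py .4528 -.3152 .07 -51 15; python3 - <<'E'
from h import *
for n in ("scene","top"):
    im=snapshot(n); cv2.imwrite(f"pics/{n}2.png",im[:,:,::-1])
    p=proj(n,[[.453,-.315,.04]])[0];x,y=map(int,p)
    c=im[max(0,y-50):y+50,max(0,x-50):x+50,::-1]
    cv2.imwrite(f"pics/z2{n}.png",cv2.resize(c,None,fx=4,fy=4,interpolation=cv2.INTER_CUBIC))
a=[cv2.imread(f"pics/z2{n}.png") for n in("scene","top")];h=min(i.shape[0] for i in a);cv2.imwrite("pics/z2.png",np.hstack([i[:h] for i in a]))
E
```

```text
clock 3.05 tcp [ 452.6 -316.    97.7] psi -50.9 tilt 0.03 d_mm [  0.2   0.8 -27.7] rv [0.  0.  0.1] N 2 F [-0.7  0.5 -0.4] w_mm 44.9
[0.01,0.00,0.03, 0.03,-0.03,1.38]
[0.01,0.00,0.03, 0.03,-0.03,1.38]
```

View pics/z2.png

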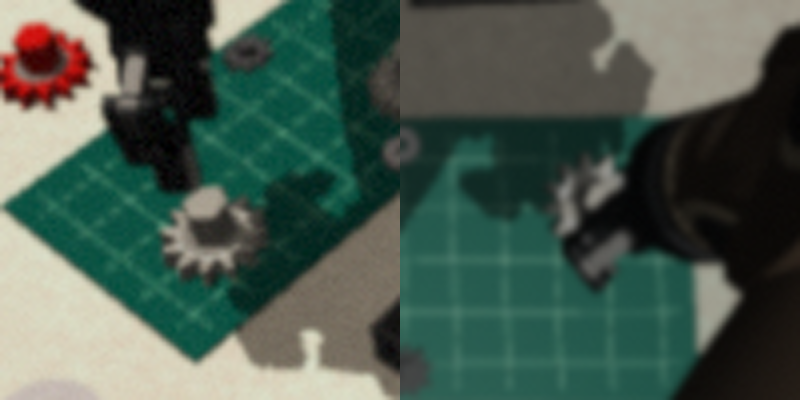

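>>> {"op": "jog_arm", "data": {
  "rows": [
    [[0, 0, 0, 0, 0, 1.5, 4.5], [0, 0, 0, 0, 0, 1.5, 4.5], [0, 0, 0, 0, 0, 1.2, 4.5], [0, 0, 0, 0, 0, 1.0, 4.5], [0, 0, 0, 0, 0, 0.4, 4.5], [0, 0, 0, 0, 0, 0, 4.5]]
  ]
}}

```text
clock: 3.65
tcp_pos: [0.4577, -0.3221, 0.0514]
eef_rot: [0.008, 0.943, 0.333, 0.005]
ft_force: [0.3, -1.2, -0.7]
gripper_width: 0.529
```

```bash
python3 plan.py .4528 -.3152 .039 -51 15; python3 - <<'E'
from h import *
for n in ("scene","top"):
    im=snapshot(n); cv2.imwrite(f"pics/{n}3.png",im[:,:,::-1])
    p=proj(n,[[.453,-.315,.04]])[0];x,y=map(int,p)
    c=im[max(0,y-50):y+50,max(0,x-50):x+50,::-1]
    cv2.imwrite(f"pics/z3{n}.png",cv2.resize(c,None,fx=4,fy=4,interpolation=cv2.INTER_CUBIC))
a=[cv2.imread(f"pics/z3{n}.png") for n in("scene","top")];h=min(i.shape[0] for i in a);cv2.imwrite("pics/z3.png",np.hstack([i[:h] for i in a]))
E
```

```text
clock 3.65 tcp [ 457.7 -322.1   51.4] psi -51.1 tilt 1.11 d_mm [ -4.9   6.9 -12.4] rv [ 1.1 -0.2 -0.1] N 1 F [ 0.3 -1.2 -0.7] w_mm 45.2
[1.09,-0.24,-0.13, 0.05,-0.86,1.22]
```

View pics/z3.png

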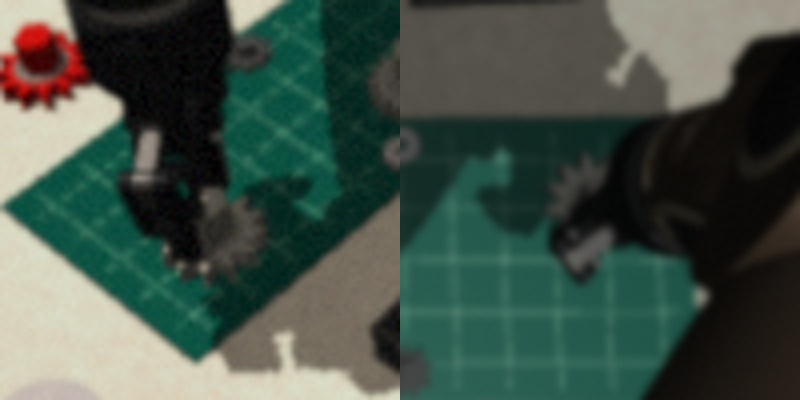

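>>> {"op": "jog_arm", "data": {
  "rows": [
    [[0.5, -0.1, 0, 0, -0.4, 0.3, 4.5], [0.5, -0.1, 0, 0, -0.4, 0.3, 4.5], [0, 0, 0, 0, 0, 0.2, 4.5], [0, 0, 0, 0, 0, 0, 4.5]]
  ]
}}

```text
clock: 4.08
tcp_pos: [0.4537, -0.3164, 0.0458]
eef_rot: [0.002, 0.943, 0.333, 0.002]
ft_force: [0.1, 0.3, -0.4]
gripper_width: 0.533
```

```bash
python3 plan.py .4528 -.3152 .039 -51 15
```

```text
clock 4.0833 tcp [ 453.7 -316.4   45.8] psi -51.1 tilt 0.25 d_mm [-0.9  1.2 -6.8] rv [ 0.2 -0.1 -0.1] N 1 F [ 0.1  0.3 -0.4] w_mm 45.5
[0.23,-0.10,-0.14, 0.00,-0.15,0.68]
```

>>> {"op": "jog_arm", "data": {
  "rows": [
    [[0.2, -0.1, -0.1, 0, -0.1, 0.4, 4.5], [0, 0, 0, 0, 0, 0.2, 4.5], [0, 0, 0, 0, 0, 0, 4.5], [0, 0, 0, 0, 0, 0, 2.2], [0, 0, 0, 0, 0, 0, 1.8], [0, 0, 0, 0, 0, 0, 1.8], [0, 0, 0, 0, 0, 0, 1.8], [0, 0, 0, 0, 0, 0, 1.8]]
  ]
}}

```text
clock: 4.75
tcp_pos: [0.4533, -0.3156, 0.0394]
eef_rot: [0.0, 0.943, 0.334, 0.0]
ft_force: [-0.3, -1.1, -0.6]
gripper_width: 0.241
```

```bash
python3 plan.py .4528 -.3152 .039 -51 15
```

```text
clock 4.75 tcp [ 453.3 -315.6   39.4] psi -51.0 tilt 0.04 d_mm [-0.5  0.4 -0.4] rv [ 0.  0. -0.] N 1 F [-0.3 -1.1 -0.6] w_mm 20.6
[0.04,0.01,-0.01, -0.01,-0.06,0.04]
```

>>> {"op": "jog_arm", "data": {
  "rows": [
    [[0, 0, 0, 0, 0, -0.5, 1.5], [0, 0, 0, 0, 0, -1.5, 1.5], [0, 0, 0, 0, 0, -2.0, 1.5], [0, 0, 0, 0, 0, -2.0, 1.5], [0, 0, 0, 0, 0, -1.5, 1.5], [0, 0, 0, 0, 0, -0.5, 1.5]]
  ]
}}

```text
clock: 5.25
tcp_pos: [0.4513, -0.3142, 0.121]
eef_rot: [-0.002, 0.943, 0.334, -0.002]
ft_force: [-0.1, -1.2, 0.2]
gripper_width: 0.241
```

```bash
python3 plan.py .5367 .158 .13 -2.3 40;python3 - <<'E'
from h import *
for n in ("scene","top"):
    im=snapshot(n); cv2.imwrite(f"pics/{n}4.png",im[:,:,::-1])
    p=proj(n,[[.453,-.315,.08]])[0];x,y=map(int,p)
    c=im[max(0,y-50):y+50,max(0,x-50):x+50,::-1]
    cv2.imwrite(f"pics/z4{n}.png",cv2.resize(c,None,fx=4,fy=4,interpolation=cv2.INTER_CUBIC))
a=[cv2.imread(f"pics/z4{n}.png") for n in("scene","top")];h=min(i.shape[0] for i in a);cv2.imwrite("pics/z4.png",np.hstack([i[:h] for i in a]))
E
```

```text
clock 5.25 tcp [ 451.3 -314.2  121. ] psi -51.0 tilt 0.33 d_mm [ 85.4 472.2   9. ] rv [ -0.3  -0.  -48.7] N 12 F [-0.1 -1.2  0.2] w_mm 20.6
[-0.03,-0.00,-4.06, 3.03,-2.61,-0.07]
[-0.03,-0.00,-4.06, 3.21,-2.39,-0.07]
[-0.03,-0.00,-4.06, 3.37,-2.16,-0.07]
[-0.03,-0.00,-4.06, 3.51,-1.91,-0.07]
[-0.03,-0.00,-4.06, 3.64,-1.66,-0.07]
[-0.03,-0.00,-4.06, 3.75,-1.40,-0.07]
[-0.03,-0.00,-4.06, 3.84,-1.13,-0.07]
[-0.03,-0.00,-4.06, 3.91,-0.86,-0.07]
[-0.03,-0.00,-4.06, 3.96,-0.58,-0.07]
[-0.03,-0.00,-4.06, 3.99,-0.30,-0.07]
[-0.03,-0.00,-4.06, 4.00,-0.01,-0.07]
[-0.03,-0.00,-4.06, 3.99,0.27,-0.07]
```

View pics/z4.png

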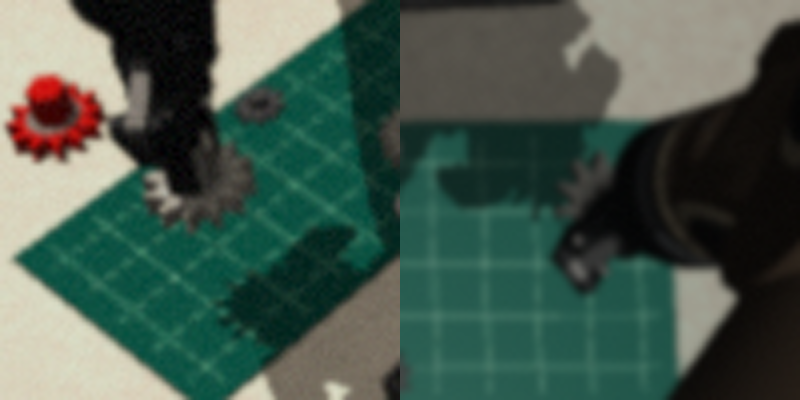

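The gear hangs level under the jaws in both views. Next I'll carry it to the post.

>>> {"op": "jog_arm", "data": {
  "rows": [
    [[0, 0, -4.1, 2.0, -1.7, -0.1, 1.5], [0, 0, -4.1, 3.2, -2.4, -0.1, 1.5], [0, 0, -4.1, 3.4, -2.2, -0.1, 1.5], [0, 0, -4.1, 3.5, -1.9, -0.1, 1.5], [0, 0, -4.1, 3.6, -1.7, -0.1, 1.5], [0, 0, -4.1, 3.7, -1.4, -0.1, 1.5], [0, 0, -4.1, 3.8, -1.1, -0.1, 1.5], [0, 0, -4.1, 3.9, -0.9, 0, 1.5], [0, 0, -4.1, 3.9, -0.6, 0, 1.5], [0, 0, -4.1, 3.5, -0.3, 0, 1.5], [0, 0, -4.1, 2.5, 0, 0, 1.5], [0, 0, -4.1, 1.5, 0, 0, 1.5]]
  ]
}}

```text
clock: 6.35
tcp_pos: [0.5134, 0.1153, 0.113]
eef_rot: [-0.008, 0.708, 0.707, -0.006]
ft_force: [0.5, -0.5, -0.7]
gripper_width: 0.241
```

```bash
python3 plan.py .5367 .158 .11 -2.3 20
```

```text
clock 6.35 tcp [513.4 115.3 113. ] psi -0.1 tilt 1.14 d_mm [23.3 42.7 -3. ] rv [-1.1 -0.2  2.2] N 3 F [ 0.5 -0.5 -0.7] w_mm 20.5
[-0.38,-0.06,0.74, 1.42,0.78,0.09]
[-0.38,-0.06,0.74, 1.43,0.76,0.09]
[-0.38,-0.06,0.74, 1.44,0.74,0.10]
```

>>> {"op": "jog_arm", "data": {
  "rows": [
    [[-0.4, 0, 0.7, 1.4, 0.8, 0, 1.5], [-0.4, 0, 0.7, 1.4, 0.8, 0, 1.5], [-0.3, 0, 0.7, 1.0, 0.6, 0, 1.5], [0, 0, 0, 0, 0, 0, 1.5]]
  ]
}}

```text
clock: 6.68
tcp_pos: [0.5334, 0.1591, 0.1066]
eef_rot: [-0.003, 0.717, 0.697, -0.002]
ft_force: [-0.2, 0.5, -0.1]
gripper_width: 0.24
```

```bash
python3 plan.py .5367 .158 .11 -2.3 20
```

```text
clock 6.6833 tcp [533.4 159.1 106.6] psi -1.7 tilt 0.43 d_mm [ 3.3 -1.1  3.4] rv [-0.4 -0.1  0.6] N 1 F [-0.2  0.5 -0.1] w_mm 20.5
[-0.42,-0.09,0.65, -0.10,0.33,-0.34]
```

>>> {"op": "jog_arm", "data": {
  "rows": [
    [[-0.2, 0, 0.3, -0.1, 0.2, 0.5, 1.5], [-0.2, 0, 0.3, 0, 0.1, 0.7, 1.5], [0, 0, 0, 0, 0, 0.7, 1.5], [0, 0, 0, 0, 0, 0.3, 1.5], [0, 0, 0, 0, 0, 0, 1.5]]
  ]
}}

```text
clock: 7.1
tcp_pos: [0.5335, 0.1553, 0.0786]
eef_rot: [-0.002, 0.721, 0.693, -0.003]
ft_force: [-0.6, -0.0, -0.4]
gripper_width: 0.241
```

```bash
python3 plan.py .5367 .158 .080 -2.3 20;cat > look.py <<'E'
from h import *
import sys
tag,x_,y_,z_,hw=sys.argv[1],*map(float,sys.argv[2:6]);hw=int(hw)
for n in ("scene","top"):
    im=snapshot(n); cv2.imwrite(f"pics/{n}{tag}.png",im[:,:,::-1])
    x,y=map(int,proj(n,[[x_,y_,z_]])[0])
    c=im[max(0,y-hw):y+hw,max(0,x-hw):x+hw,::-1]
    cv2.imwrite(f"pics/z{tag}{n}.png",cv2.resize(c,(400,400),interpolation=cv2.INTER_CUBIC))
cv2.imwrite(f"pics/z{tag}.png",np.hstack([cv2.imread(f"pics/z{tag}{n}.png") for n in("scene","top")]))
E
python3 look.py 5 .537 .158 .04 35
```

```text
clock 7.1 tcp [533.5 155.3  78.6] psi -2.3 tilt 0.37 d_mm [3.2 2.7 1.4] rv [-0.4  0.1 -0. ] N 1 F [-0.6 -0.  -0.4] w_mm 20.6
[-0.36,0.07,-0.03, 0.28,0.31,-0.14]
```

View pics/z5.png

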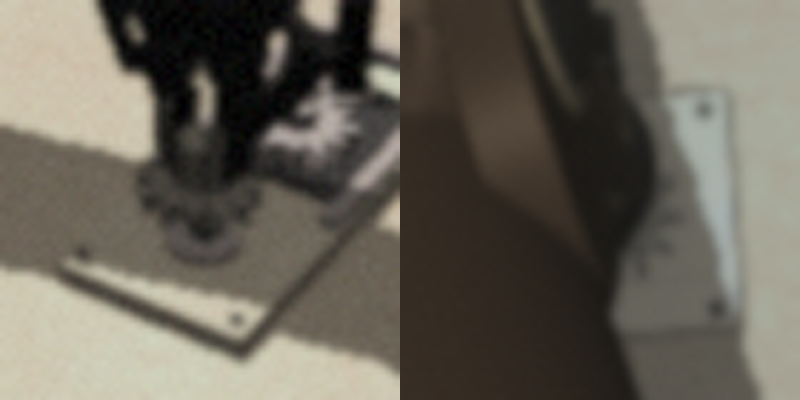

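```bash
cat > ov.py <<'E'
from fit import *
import sys
tag=sys.argv[1]; gx,gy,gz,ph,sx,sy=map(float,sys.argv[2:8])
im=cv2.imread(f"pics/scene{tag}.png")
u=proj("scene",[[gx,gy,gz]])[0];x0,y0=int(u[0])-30,int(u[1])-25
K=12
c=cv2.resize(im[y0:y0+48,x0:x0+60],None,fx=K,fy=K,interpolation=cv2.INTER_CUBIC)
c=np.clip(255*(c/255.)**.6,0,255).astype(np.uint8)
d=c.copy()
def dr(poly,z,col):
    P=np.c_[poly,np.full(len(poly),z)];q=(proj("scene",P)-[x0,y0]+.5)*K-.5
    cv2.polylines(d,[np.round(q).astype(int)],True,col,1)
dr(gearpoly(12,np.radians(ph))+[gx,gy],gz,(0,0,255));dr(gearpoly(12,np.radians(ph))+[gx,gy],gz+.012,(0,255,255))
dr(circ(.018)+[sx,sy],.02,(0,255,0));dr(circ(.006)+[sx,sy],.026,(255,0,0))
cv2.imwrite(f"pics/ov{tag}.png",d);cv2.imwrite(f"pics/ovr{tag}.png",c)
E
python3 ov.py 5 .5335 .1553 .0412 27.7 .5364 .159
```

```text
(no output)
```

View pics/ov5.png

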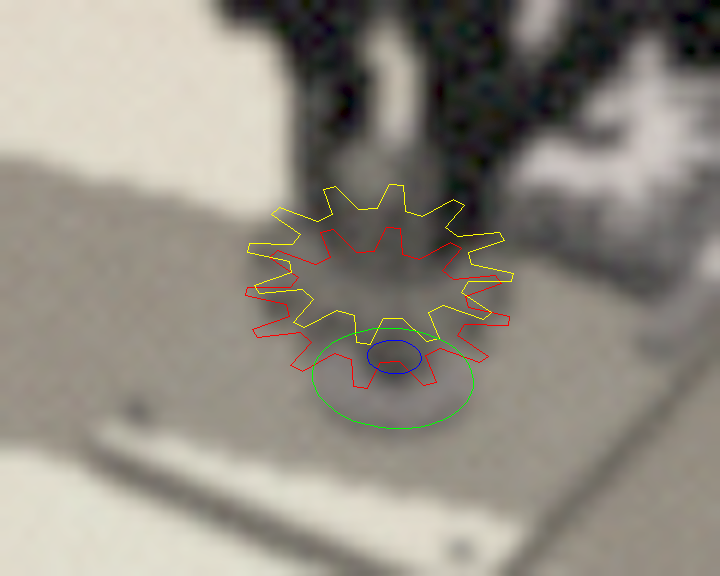

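View pics/ovr5.png

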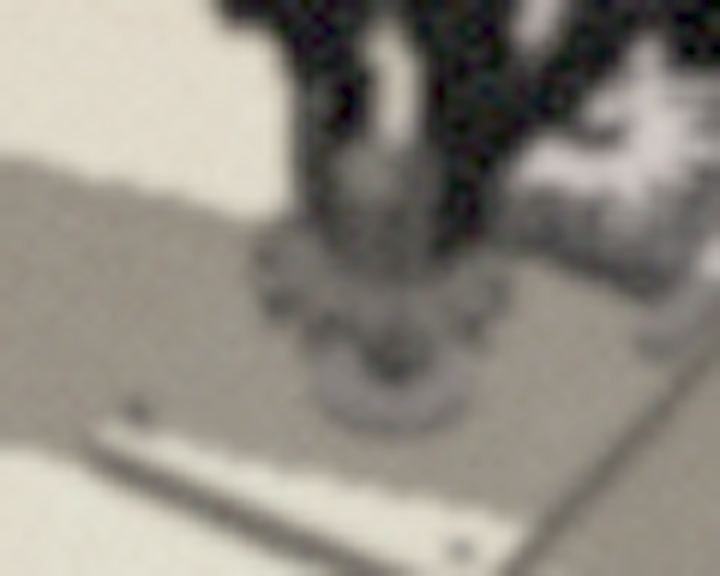

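>>> {"op": "jog_arm", "data": {
  "rows": [
    [[-0.3, 0.1, 0, 0.3, 0.3, 0.1, 1.5], [0, 0, 0, 0, 0, 0.2, 1.5], [0, 0, 0, 0, 0, 0, 1.5]]
  ]
}}

```text
clock: 7.45
tcp_pos: [0.5379, 0.1582, 0.0772]
eef_rot: [0.0, 0.722, 0.692, 0.001]
ft_force: [-1.1, 0.0, -0.1]
gripper_width: 0.241
```

```bash
python3 plan.py .5364 .158 .070 -2.3 20
```

```text
clock 7.45 tcp [537.9 158.2  77.2] psi -2.4 tilt 0.14 d_mm [-1.5 -0.2 -7.2] rv [ 0.1 -0.1 -0.1] N 1 F [-1.1  0.  -0.1] w_mm 20.6
[0.11,-0.09,-0.09, -0.02,-0.15,0.72]
```

>>> {"op": "jog_arm", "data": {
  "rows": [
    [[0.1, -0.1, 0, 0, -0.1, 0.5, 1.5], [0, 0, 0, 0, 0, 0.3, 1.5], [0, 0, 0, 0, 0, 0, 1.5]]
  ]
}}

```text
clock: 7.7
tcp_pos: [0.5374, 0.1584, 0.0692]
eef_rot: [0.001, 0.722, 0.692, 0.001]
ft_force: [0.6, -0.5, -0.9]
gripper_width: 0.243
```

```bash
python3 plan.py .5364 .158 .058 -2.3 20;  python3 look.py 6 .537 .158 .04 35; python3 ov.py 6 $(python3 -c "
from bench import *
p=state()['tcp_pos'];print(p[0],p[1],p[2]-.0374)") 27.7 .5364 .159
```

```text
clock 7.7 tcp [537.4 158.4  69.2] psi -2.4 tilt 0.1 d_mm [ -1.   -0.4 -11.2] rv [ 0.1 -0.  -0.1] N 1 F [ 0.6 -0.5 -0.9] w_mm 20.7
[0.10,-0.01,-0.08, -0.05,-0.10,1.12]
```

View pics/ov6.png

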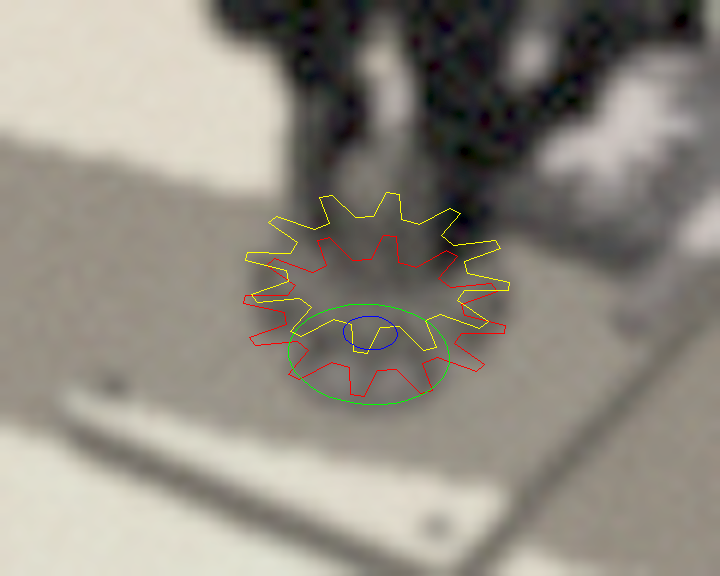

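>>> {"op": "jog_arm", "data": {
  "rows": [
    [[0, 0, 0, 0, -0.1, 0.2, 1.5], [0, 0, 0, 0, 0, 0.2, 1.5], [0, 0, 0, 0, 0, 0.2, 1.5], [0, 0, 0, 0, 0, 0, 1.5]]
  ]
}}

```text
clock: 8.13
tcp_pos: [0.5365, 0.1586, 0.0632]
eef_rot: [0.001, 0.722, 0.692, 0.001]
ft_force: [-0.0, 0.5, -1.1]
gripper_width: 0.245
```

```bash
python3 plan.py .5364 .158 .058 -2.3 20
```

```text
clock 8.1333 tcp [536.5 158.6  63.2] psi -2.4 tilt 0.13 d_mm [-0.1 -0.6 -5.2] rv [ 0.1 -0.  -0.1] N 1 F [-0.   0.5 -1.1] w_mm 20.9
[0.13,-0.01,-0.07, -0.06,-0.01,0.52]
```

>>> {"op": "jog_arm", "data": {
  "rows": [
    [[0, 0, 0, 0, 0, 0.2, 1.5], [0, 0, 0, 0, 0, 0.2, 1.5], [0, 0, 0, 0, 0, 0.1, 1.5], [0, 0, 0, 0, 0, 0, 1.5]]
  ]
}}

```text
clock: 8.47
tcp_pos: [0.5362, 0.1584, 0.0575]
eef_rot: [0.001, 0.722, 0.692, 0.001]
ft_force: [-0.1, -0.4, -1.3]
gripper_width: 0.242
```

```bash
python3 plan.py .5364 .158 .0575 -2.3 20
```

```text
clock 8.4667 tcp [536.2 158.4  57.5] psi -2.4 tilt 0.1 d_mm [ 0.2 -0.4 -0. ] rv [ 0.1  0.  -0.1] N 1 F [-0.1 -0.4 -1.3] w_mm 20.7
[0.10,0.01,-0.08, -0.04,0.02,0.00]
```

>>> {"op": "jog_arm", "data": {
  "rows": [
    [[0, 0, 0, 0, 0, 0.1, 1.5], [0, 0, 0, 0, 0, 0.1, 1.5], [0, 0, 0, 0, 0, 0, 1.5]]
  ]
}}

```text
clock: 8.72
tcp_pos: [0.5364, 0.1585, 0.0577]
eef_rot: [0.001, 0.722, 0.692, 0.001]
ft_force: [0.1, -0.1, -1.7]
gripper_width: 0.244
```

```bash
python3 plan.py .5364 .158 .0575 -2.3 20
```

```text
clock 8.7167 tcp [536.4 158.5  57.7] psi -2.4 tilt 0.17 d_mm [ 0.  -0.5 -0.2] rv [ 0.2 -0.  -0.1] N 1 F [ 0.1 -0.1 -1.7] w_mm 20.9
[0.17,-0.02,-0.08, -0.05,0.01,0.02]
```

>>> {"op": "jog_arm", "data": {
  "rows": [
    [[0, 0, 0, 0, 0, 0, 3.0], [0, 0, 0, 0, 0, 0, 4.0], [0, 0, 0, 0, 0, 0, 4.5], [0, 0, 0, 0, 0, -0.3, 4.5], [0, 0, 0, 0, 0, -1.0, 4.5], [0, 0, 0, 0, 0, -2.0, 4.5], [0, 0, 0, 0, 0, -2.5, 4.5], [0, 0, 0, 0, 0, -1.5, 4.5], [0, 0, 0, 0, 0, -0.5, 4.5]]
  ]
}}

```text
clock: 9.47
tcp_pos: [0.535, 0.1582, 0.1391]
eef_rot: [-0.0, 0.722, 0.692, -0.0]
ft_force: [-0.3, -0.1, -0.8]
gripper_width: 0.528
```

```bash
python3 plan.py .5270 .3 .16 -2.3 40;  python3 look.py 7 .535 .19 .04 45
```

```text
clock 9.4667 tcp [535.  158.2 139.1] psi -2.4 tilt 0.04 d_mm [ -8.  141.8  20.9] rv [-0.   0.  -0.1] N 4 F [-0.3 -0.1 -0.8] w_mm 45.1
[-0.01,0.01,-0.02, 3.53,-0.35,-0.52]
[-0.01,0.01,-0.02, 3.53,-0.35,-0.52]
[-0.01,0.01,-0.02, 3.53,-0.35,-0.52]
[-0.01,0.01,-0.02, 3.53,-0.34,-0.52]
```

View pics/z7.png

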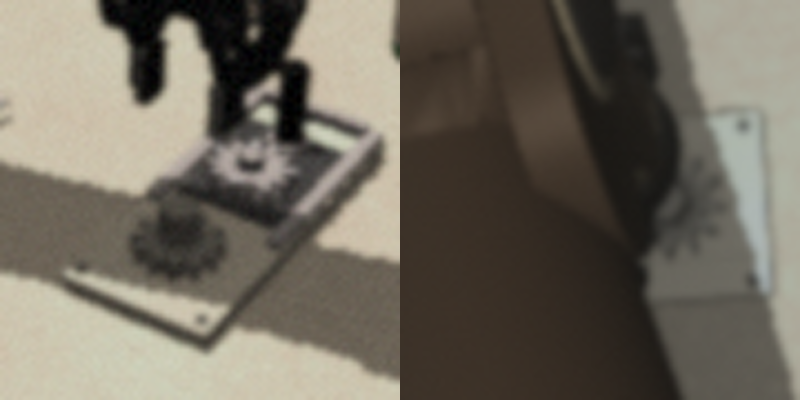

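```bash
python3 - <<'E'
from h import *
print(unproj("scene",[(344.8,158.9)],.078),unproj("top",[(144.7,209.7)],.078), unproj("top",[(151.5,211)],.02))
E
```

```text
[[0.52353989 0.30328749 0.078     ]] [[0.52517581 0.29845675 0.078     ]] [[0.52800118 0.2982417  0.02      ]]
```

>>> {"op": "jog_arm", "data": {
  "rows": [
    [[0, 0, -1.3, 2.5, -0.2, -0.5, 5.0], [0, 0, -1.3, 3.5, -0.3, -0.5, 5.0], [0, 0, -1.3, 3.5, -0.2, -0.5, 5.0], [0, 0, -1.3, 3.0, -0.2, -0.2, 5.0], [0, 0, -1.2, 1.2, -0.1, 0, 5.0], [0, 0, 0, 0, 0, 0, 5.0]]
  ]
}}

```text
clock: 10.07
tcp_pos: [0.5234, 0.2978, 0.1494]
eef_rot: [-0.001, 0.682, 0.732, -0.004]
ft_force: [-0.4, -0.4, 0.2]
gripper_width: 0.587
```

```bash
python3 plan.py .5253 .3005 .1 4 20;  python3 look.py 8 .535 .19 .04 45
```

```text
clock 10.0667 tcp [523.4 297.8 149.4] psi 4.0 tilt 0.44 d_mm [  1.9   2.7 -49.4] rv [-0.4  0.2  0. ] N 3 F [-0.4 -0.4  0.2] w_mm 50.1
[-0.13,0.07,0.01, 0.09,0.08,1.65]
[-0.13,0.07,0.01, 0.09,0.08,1.65]
[-0.13,0.07,0.01, 0.09,0.07,1.65]
```

View pics/z8.png

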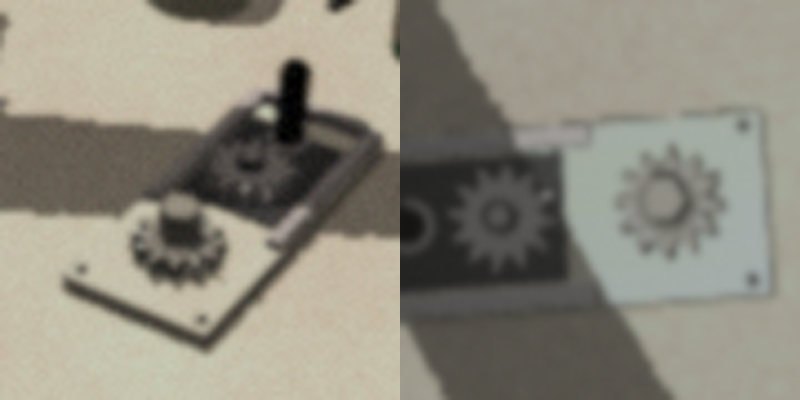

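```bash
cat > ph.py <<'E'
from fit import *
import sys
tag=sys.argv[1]; my=float(sys.argv[2]) if len(sys.argv)>2 else .2475
for cam in ("top","scene"):
    im=cv2.imread(f"pics/{cam}{tag}.png").astype(np.float32)
    rg=im[...,2]/(im[...,1]+5)
    for nm,F in (("grey",im.mean(2)),("rg",rg)):
        for what,z,c,hub in (("gear",.020,(.5365,.158),'hex'),("master",.020,(.5300,my),None)):
            x,s=fit(cam,F,12,z,c,hub,np.arange(4)*np.pi/24)
            print(cam,nm,what,np.round(x[:2]*1000,1),"phi",round(np.degrees(x[2])%30,1),round(s,3))
E
python3 ph.py 8
```

```text
top grey gear [498.4 192.8] phi 19.9 0.287
top grey master [531.3 246.2] phi 25.8 0.633
top rg gear [538.2 157.6] phi 27.6 0.958
top rg master [531.1 246.5] phi 24.9 0.83
scene grey gear [528.5  99. ] phi 11.5 0.428
scene grey master [524.8 255.7] phi 26.9 0.452
scene rg gear [580.9 153.4] phi 7.7 0.238
scene rg master [526.  254.8] phi 26.4 0.506fit.py:25: RuntimeWarning: invalid value encountered in scalar divide
  a=a[w];b=b[w];a=a-a.mean();b=b-b.mean();return (a*b).sum()/np.sqrt((a*a).sum()*(b*b).sum())
```

>>> {"op": "jog_arm", "data": {
  "rows": [
    [[-0.2, 0.1, 0, 0.1, 0.1, 1.2, 5.0], [-0.2, 0.1, 0, 0.1, 0.1, 1.5, 5.0], [0, 0, 0, 0, 0, 1.2, 5.0], [0, 0, 0, 0, 0, 0.4, 5.0], [0, 0, 0, 0, 0, 0, 5.0]]
  ]
}}

```text
clock: 10.58
tcp_pos: [0.5257, 0.2895, 0.1035]
eef_rot: [0.001, 0.686, 0.727, -0.002]
ft_force: [-0.8, 0.4, -0.3]
gripper_width: 0.585
```

```bash
python3 plan.py .5253 .3005 .066 4 20;  python3 look.py 9 .53 .28 .07 40
```

```text
clock 10.5833 tcp [525.7 289.5 103.5] psi 3.3 tilt 0.29 d_mm [ -0.4  11.  -37.5] rv [-0.1  0.3 -0.7] N 2 F [-0.8  0.4 -0.3] w_mm 49.9
[-0.05,0.14,-0.34, 0.56,0.02,1.87]
[-0.05,0.14,-0.34, 0.56,0.02,1.88]
```

View pics/z9.png

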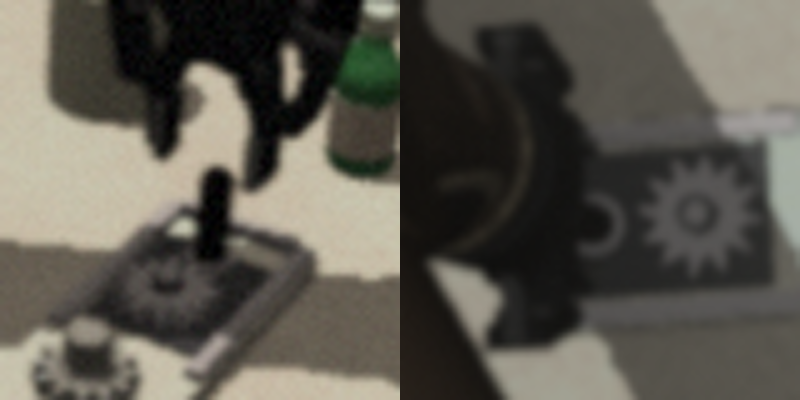

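The fingers straddle the black handle (scene crop 215,180), with one on each side. Next I'll shift about 11 mm towards +y and go down.

>>> {"op": "jog_arm", "data": {
  "rows": [
    [[0, 0.1, -0.3, 0.6, 0, 0.4, 5.0], [0, 0.1, -0.3, 0.5, 0, 0.8, 5.0], [0, 0, 0, 0, 0, 1.0, 5.0], [0, 0, 0, 0, 0, 0.8, 5.0], [0, 0, 0, 0, 0, 0.3, 5.0], [0, 0, 0, 0, 0, 0, 5.0]]
  ]
}}

```text
clock: 11.18
tcp_pos: [0.5269, 0.3023, 0.0708]
eef_rot: [0.001, 0.682, 0.731, 0.002]
ft_force: [-0.3, 0.6, 0.3]
gripper_width: 0.588
```

```bash
python3 plan.py .5253 .3005 .066 4 20
```

```text
clock 11.1833 tcp [526.9 302.3  70.8] psi 4.0 tilt 0.21 d_mm [-1.6 -1.8 -4.8] rv [ 0.2 -0.1 -0. ] N 1 F [-0.3  0.6  0.3] w_mm 50.2
[0.19,-0.09,-0.04, -0.17,-0.18,0.48]
```

>>> {"op": "jog_arm", "data": {
  "rows": [
    [[0.2, -0.1, 0, -0.1, -0.2, 0.4, 5.0], [0, 0, 0, 0, 0, 0.1, 4.0], [0, 0, 0, 0, 0, 0, 2.5], [0, 0, 0, 0, 0, 0, 1.6], [0, 0, 0, 0, 0, 0, 1.6], [0, 0, 0, 0, 0, 0, 1.6], [0, 0, 0, 0, 0, 0, 1.6]]
  ]
}}

```text
clock: 11.77
tcp_pos: [0.5259, 0.3011, 0.0651]
eef_rot: [0.001, 0.682, 0.731, 0.0]
ft_force: [0.8, 0.1, -2.2]
gripper_width: 0.218
```

```bash
python3 plan.py .5253 .3005 .066 4 20;  python3 look.py 10 .53 .28 .07 40
```

```text
clock 11.7667 tcp [525.9 301.1  65.1] psi 3.9 tilt 0.08 d_mm [-0.6 -0.6  0.9] rv [ 0.1  0.  -0.1] N 1 F [ 0.8  0.1 -2.2] w_mm 18.6
[0.07,0.05,-0.06, -0.05,-0.07,-0.09]
```

View pics/z10.png

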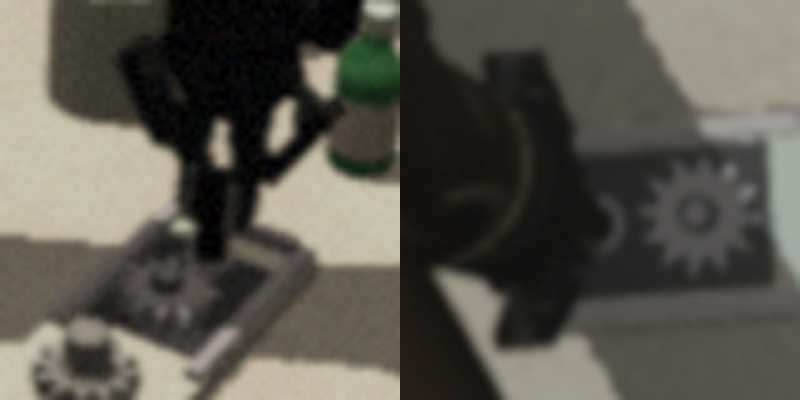

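>>> {"op": "jog_arm", "data": {
  "rows": [
    [[0, 0, 0, -0.3, 0, 0, 1.6], [0, 0, 0, -0.5, 0, 0, 1.6], [0, 0, 0, -0.5, 0, 0, 1.6], [0, 0, 0, -0.5, 0, 0, 1.6], [0, 0, 0, -0.3, 0, 0, 1.6], [0, 0, 0, 0, 0, 0, 1.6]]
  ]
}}

```text
clock: 12.37
tcp_pos: [0.5274, 0.2787, 0.0651]
eef_rot: [0.0, 0.682, 0.731, 0.001]
ft_force: [1.3, 1.4, -2.0]
gripper_width: 0.217
```

```bash
python3 plan.py .5289 .2611 .0651 4.1 20;  python3 look.py 11 .53 .22 .04 45
```

```text
clock 12.3667 tcp [527.4 278.7  65.1] psi 4.0 tilt 0.08 d_mm [  1.5 -17.6   0. ] rv [ 0.1 -0.  -0.1] N 1 F [ 1.3  1.4 -2. ] w_mm 18.5
[0.07,-0.05,-0.14, -1.77,0.03,-0.01]
```

View pics/z11.png

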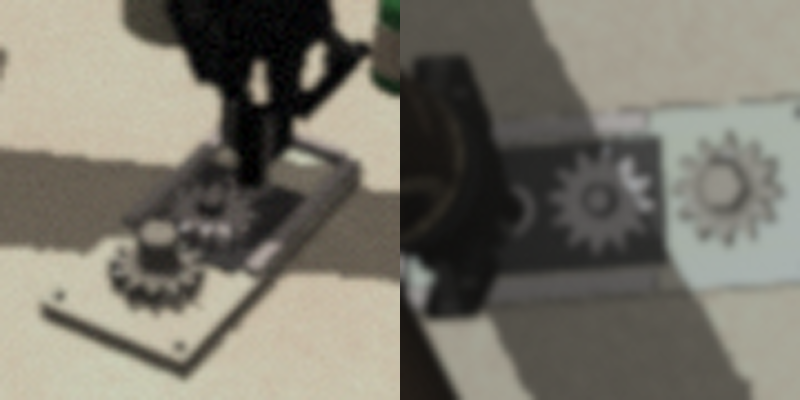

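The carriage slides freely, and in the top crop the master teeth (640,185) face the gaps of the seated gear (685,190). I'll continue to home.

>>> {"op": "jog_arm", "data": {
  "rows": [
    [[0, 0, 0, -0.4, 0, 0, 1.6], [0, 0, 0, -0.4, 0, 0, 1.6], [0, 0, 0, -0.4, 0, 0, 1.6], [0, 0, 0, -0.3, 0, 0, 1.6], [0, 0, 0, -0.2, 0, 0, 1.6], [0, 0, 0, 0, 0, 0, 1.6]]
  ]
}}

```text
clock: 12.97
tcp_pos: [0.5285, 0.2626, 0.0651]
eef_rot: [-0.002, 0.682, 0.732, 0.002]
ft_force: [1.5, 1.2, -2.6]
gripper_width: 0.213
```

```bash
python3 plan.py .5289 .2611 .0651 4.1 20
```

```text
clock 12.9667 tcp [528.5 262.6  65.1] psi 4.0 tilt 0.34 d_mm [ 0.4 -1.5  0. ] rv [ 0.  -0.3 -0.1] N 1 F [ 1.5  1.2 -2.6] w_mm 18.2
[0.05,-0.34,-0.05, -0.16,0.03,-0.00]
```

>>> {"op": "jog_arm", "data": {
  "rows": [
    [[0, 0, 0, -0.2, 0, 0, 1.6], [0, 0, 0, -0.2, 0, 0, 1.6], [0, 0, 0, -0.2, 0, 0, 1.6], [0, 0, 0, 0, 0, 0, 1.6]]
  ]
}}

```text
clock: 13.3
tcp_pos: [0.5285, 0.2626, 0.0651]
eef_rot: [-0.007, 0.68, 0.733, 0.007]
ft_force: [1.1, -1.6, -0.4]
gripper_width: 0.216
```

```bash
python3 plan.py .5289 .2611 .0651 4.1 20
```

```text
clock 13.3 tcp [528.5 262.6  65.1] psi 4.3 tilt 1.13 d_mm [ 0.4 -1.5 -0. ] rv [ 0.  -1.1  0.2] N 1 F [ 1.1 -1.6 -0.4] w_mm 18.5
[0.01,-1.13,0.18, -0.15,0.03,-0.00]
```

>>> {"op": "jog_arm", "data": {
  "rows": [
    [[0, 0, 0, 0, 0, 0, 3.0], [0, 0, 0, 0, 0, 0, 4.5], [0, 0, 0, 0, 0, 0, 5.0], [0, -0.6, 0, 0, 0, -0.5, 5.0], [0, -0.5, 0, 0, 0, -1.5, 5.0], [0, 0, 0, 0, 0, -2.5, 5.0], [0, 0, 0, 0, 0, -3.0, 5.0], [0, 0, 0, 0, 0, -2.0, 5.0]]
  ]
}}

```text
clock: 13.97
tcp_pos: [0.5254, 0.2588, 0.1602]
eef_rot: [0.001, 0.681, 0.733, -0.006]
ft_force: [0.5, 0.3, 0.2]
gripper_width: 0.587
```

```bash
python3 plan.py .4568 -.1593 .15 -74.2 40;  python3 look.py 12 .53 .20 .04 45
```

```text
clock 13.9667 tcp [525.4 258.8 160.2] psi 4.2 tilt 0.75 d_mm [ -68.6 -418.1  -10.2] rv [-0.   0.8 78.4] N 12 F [0.5 0.3 0.2] w_mm 50.2
[-0.00,0.07,6.53, -3.43,-0.83,0.13]
[-0.00,0.07,6.53, -3.50,-0.43,0.12]
[-0.00,0.07,6.53, -3.53,-0.03,0.12]
[-0.00,0.07,6.53, -3.51,0.37,0.11]
[-0.00,0.07,6.53, -3.45,0.77,0.11]
[-0.00,0.07,6.53, -3.34,1.16,0.10]
[-0.00,0.07,6.53, -3.18,1.53,0.10]
[-0.00,0.07,6.53, -2.99,1.88,0.10]
[-0.00,0.07,6.53, -2.75,2.21,0.09]
[-0.00,0.07,6.53, -2.48,2.51,0.09]
[-0.00,0.07,6.53, -2.18,2.78,0.09]
[-0.00,0.07,6.53, -1.85,3.01,0.09]
```

View pics/z12.png

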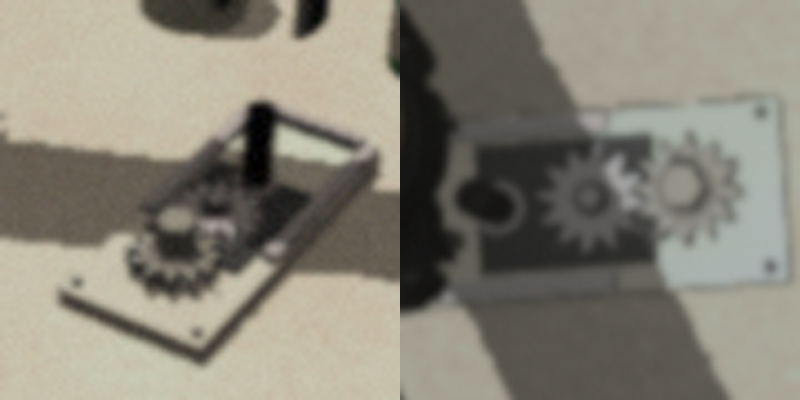

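```bash
python3 plan.py .4568 -.1593 .13 -14.2 40
```

```text
clock 14.0667 tcp [527.  259.6 162.1] psi 4.2 tilt 0.48 d_mm [ -70.2 -418.9  -32.1] rv [-0.1  0.5 18.4] N 11 F [0.1 0.7 0. ] w_mm 50.1
[-0.01,0.04,1.67, -3.75,-0.91,0.32]
[-0.01,0.04,1.67, -3.77,-0.80,0.32]
[-0.01,0.04,1.67, -3.80,-0.69,0.32]
[-0.01,0.04,1.67, -3.82,-0.58,0.31]
[-0.01,0.04,1.67, -3.83,-0.47,0.31]
[-0.01,0.04,1.67, -3.84,-0.36,0.31]
[-0.01,0.04,1.67, -3.85,-0.25,0.31]
[-0.01,0.04,1.67, -3.86,-0.13,0.30]
[-0.01,0.04,1.67, -3.86,-0.02,0.30]
[-0.01,0.04,1.67, -3.86,0.09,0.30]
[-0.01,0.04,1.67, -3.86,0.20,0.29]
```

>>> {"op": "jog_arm", "data": {
  "rows": [
    [[0, 0, 1.7, -2.5, -0.6, 0, 4.5], [0, 0, 1.7, -3.8, -0.8, 0, 4.5], [0, 0, 1.7, -3.8, -0.7, 0, 4.5], [0, 0, 1.7, -3.8, -0.6, 0.2, 4.5], [0, 0, 1.7, -3.8, -0.5, 0.3, 4.5], [0, 0, 1.7, -3.8, -0.4, 0.3, 4.5], [0, 0, 1.7, -3.8, -0.2, 0.3, 4.5], [0, 0, 1.7, -3.8, -0.1, 0.3, 4.5], [0, 0, 1.7, -3.8, 0, 0.3, 4.5], [0, 0, 1.7, -3.0, 0.1, 0.3, 4.5], [0, 0, 1.0, -1.5, 0.1, 0, 4.5], [0, 0, 0, 0, 0, 0, 4.5]]
  ]
}}

```text
clock: 15.07
tcp_pos: [0.4582, -0.1271, 0.1416]
eef_rot: [0.004, 0.79, 0.613, -0.005]
ft_force: [-0.2, 1.2, 0.4]
gripper_width: 0.531
```

```bash
python3 plan.py .4568 -.1593 .10 -14.2 20; python3 look.py 13 .53 .20 .04 45; python3 ph.py 13 .209 2>/dev/null| grep top
```

```text
clock 15.0667 tcp [ 458.2 -127.1  141.6] psi -14.4 tilt 0.74 d_mm [ -1.4 -32.2 -41.6] rv [-0.   0.7 -0.2] N 3 F [-0.2  1.2  0.4] w_mm 45.4
[-0.00,0.25,-0.07, -1.03,0.22,1.40]
[-0.00,0.25,-0.07, -1.04,0.22,1.40]
[-0.00,0.25,-0.07, -1.05,0.22,1.39]
top grey gear [491.1 139.1] phi 26.7 0.402
top grey master [533.1 208.4] phi 24.9 0.83
top rg gear [537.6 159. ] phi 28.5 0.846
top rg master [533.  208.4] phi 25.1 0.795
```

View pics/z13.png

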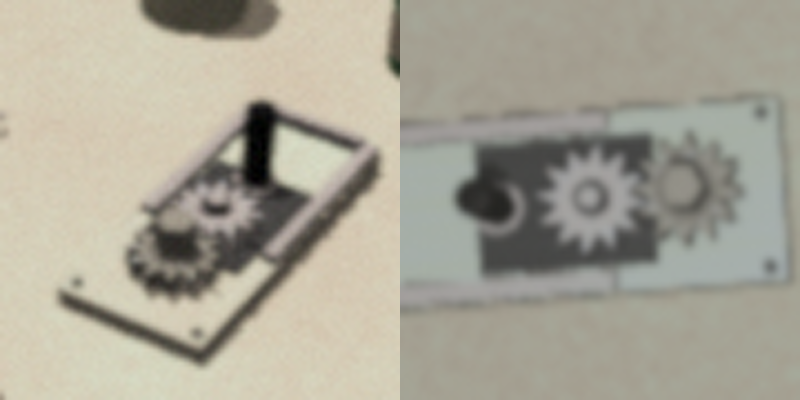

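>>> {"op": "jog_arm", "data": {
  "rows": [
    [[0, 0.2, -0.1, -1.0, 0.2, 1.0, 4.5], [0, 0.2, 0, -1.0, 0.2, 1.0, 4.5], [0, 0.2, 0, -1.0, 0.2, 1.0, 4.5], [0, 0, 0, -0.2, 0, 0.5, 4.5], [0, 0, 0, 0, 0, 0, 4.5]]
  ]
}}

```text
clock: 15.58
tcp_pos: [0.4573, -0.1568, 0.1026]
eef_rot: [-0.001, 0.786, 0.618, -0.0]
ft_force: [0.0, -0.3, -0.0]
gripper_width: 0.525
```

```bash
python3 plan.py .4568 -.1593 .065 -14.2 20
```

```text
clock 15.5833 tcp [ 457.3 -156.8  102.6] psi -13.7 tilt 0.07 d_mm [ -0.5  -2.5 -37.6] rv [-0.1 -0.   0.5] N 2 F [ 0.  -0.3 -0. ] w_mm 44.8
[-0.03,-0.01,0.26, -0.13,0.01,1.88]
[-0.03,-0.01,0.26, -0.13,0.01,1.88]
```

>>> {"op": "jog_arm", "data": {
  "rows": [
    [[0, 0, 0.2, -0.1, 0, 0.8, 4.5], [0, 0, 0.2, -0.1, 0, 1.0, 4.5], [0, 0, 0, 0, 0, 1.0, 4.5], [0, 0, 0, 0, 0, 0.7, 4.5], [0, 0, 0, 0, 0, 0.2, 4.5], [0, 0, 0, 0, 0, 0, 4.5]]
  ]
}}

```text
clock: 16.08
tcp_pos: [0.4561, -0.1576, 0.0603]
eef_rot: [-0.002, 0.788, 0.615, -0.001]
ft_force: [-0.5, 0.3, -0.7]
gripper_width: 0.532
```

```bash
python3 plan.py .4568 -.1593 .039 -14.2 20; python3 look.py 14 .457 -.16 .03 40
```

```text
clock 16.0833 tcp [ 456.1 -157.6   60.3] psi -14.0 tilt 0.23 d_mm [  0.7  -1.7 -21.3] rv [-0.2 -0.1  0.2] N 2 F [-0.5  0.3 -0.7] w_mm 45.4
[-0.11,-0.04,0.08, -0.07,0.06,1.06]
[-0.11,-0.04,0.08, -0.07,0.06,1.06]
```

View pics/z14.png

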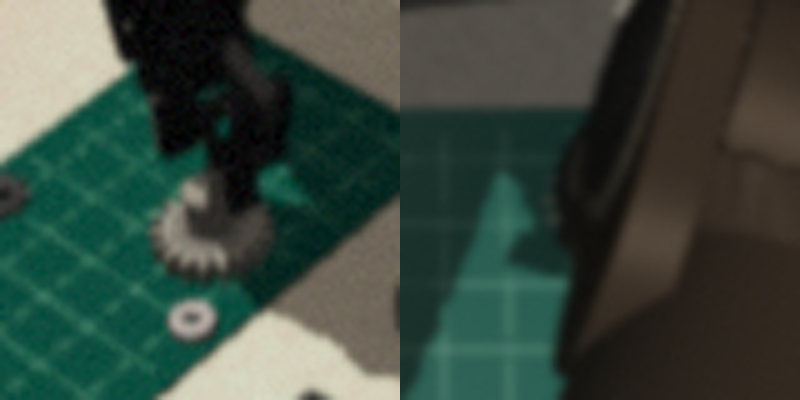

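>>> {"op": "jog_arm", "data": {
  "rows": [
    [[-0.1, 0, 0.1, -0.1, 0.1, 0.6, 4.5], [-0.1, 0, 0.1, -0.1, 0, 0.7, 4.5], [0, 0, 0, 0, 0, 0.4, 4.5], [0, 0, 0, 0, 0, 0.2, 4.5], [0, 0, 0, 0, 0, 0, 4.5]]
  ]
}}

```text
clock: 16.6
tcp_pos: [0.4582, -0.1605, 0.0415]
eef_rot: [0.001, 0.789, 0.614, 0.002]
ft_force: [-0.4, -0.5, 1.2]
gripper_width: 0.523
```

```bash
python3 plan.py .4568 -.1593 .039 -14.2 20
```

```text
clock 16.6 tcp [ 458.2 -160.5   41.5] psi -14.2 tilt 0.24 d_mm [-1.4  1.2 -2.5] rv [ 0.2 -0.  -0. ] N 1 F [-0.4 -0.5  1.2] w_mm 44.6
[0.24,-0.04,-0.04, 0.08,-0.16,0.25]
```

>>> {"op": "jog_arm", "data": {
  "rows": [
    [[0.2, 0, 0, 0.1, -0.1, 0.2, 4.5], [0, 0, 0, 0, 0, 0, 3.5], [0, 0, 0, 0, 0, 0, 2.2], [0, 0, 0, 0, 0, 0, 1.5], [0, 0, 0, 0, 0, 0, 1.5], [0, 0, 0, 0, 0, 0, 1.5], [0, 0, 0, 0, 0, 0, 1.5]]
  ]
}}

```text
clock: 17.18
tcp_pos: [0.4578, -0.1592, 0.0399]
eef_rot: [0.0, 0.789, 0.614, 0.001]
ft_force: [-0.4, 0.2, -0.1]
gripper_width: 0.244
```

```bash
python3 plan.py .4568 -.1593 .039 -14.2 20
```

```text
clock 17.1833 tcp [ 457.8 -159.2   39.9] psi -14.2 tilt 0.08 d_mm [-1.  -0.1 -0.9] rv [ 0.1 -0.  -0. ] N 1 F [-0.4  0.2 -0.1] w_mm 20.8
[0.07,-0.04,-0.04, -0.03,-0.09,0.09]
```

>>> {"op": "jog_arm", "data": {
  "rows": [
    [[0, 0, 0, 0, 0, -0.5, 1.5], [0, 0, 0, 0, 0, -1.5, 1.5], [0, 0, 0, 0, 0, -2.2, 1.5], [0, 0, 0, 0, 0, -2.2, 1.5], [0, 0, 0, 0, 0, -1.5, 1.5], [0, 0, 0, 0, 0, -0.4, 1.5]]
  ]
}}

```text
clock: 17.68
tcp_pos: [0.4555, -0.1585, 0.1253]
eef_rot: [-0.002, 0.789, 0.614, -0.001]
ft_force: [0.9, 0.3, -0.1]
gripper_width: 0.239
```

```bash
python3 plan.py .6022 -.0916 .12 6.5 30
```

```text
clock 17.6833 tcp [ 455.5 -158.5  125.3] psi -14.2 tilt 0.27 d_mm [146.7  66.9  -5.3] rv [ -0.2  -0.1 -20.7] N 6 F [ 0.9  0.3 -0.1] w_mm 20.4
[-0.04,-0.02,-3.46, 1.68,2.10,0.08]
[-0.04,-0.02,-3.46, 1.55,2.19,0.08]
[-0.04,-0.02,-3.46, 1.42,2.28,0.08]
[-0.04,-0.02,-3.46, 1.28,2.36,0.08]
[-0.04,-0.02,-3.46, 1.13,2.44,0.09]
[-0.04,-0.02,-3.46, 0.98,2.50,0.09]
```

>>> {"op": "jog_arm", "data": {
  "rows": [
    [[0, 0, -3.4, 1.3, 1.5, 0, 1.5], [0, 0, -3.4, 1.6, 2.2, 0, 1.5], [0, 0, -3.4, 1.4, 2.3, 0, 1.5], [0, 0, -3.4, 1.3, 2.4, 0, 1.5], [0, 0, -3.4, 1.1, 2.4, 0, 1.5], [0, 0, -3.4, 0.9, 2.2, 0, 1.5], [0, 0, 0, 0.3, 0.7, 0, 1.5], [0, 0, 0, 0, 0, 0, 1.5]]
  ]
}}

```text
clock: 18.35
tcp_pos: [0.6047, -0.0884, 0.1247]
eef_rot: [-0.001, 0.663, 0.748, -0.0]
ft_force: [1.0, -0.0, 0.4]
gripper_width: 0.244
```

```bash
python3 plan.py .6022 -.0916 .09 6.5 20
```

```text
clock 18.35 tcp [604.7 -88.4 124.7] psi 6.9 tilt 0.14 d_mm [ -2.5  -3.2 -34.7] rv [-0.1 -0.1  0.4] N 2 F [ 1.  -0.   0.4] w_mm 20.8
[-0.06,-0.03,0.21, -0.15,-0.14,1.74]
[-0.06,-0.03,0.21, -0.15,-0.14,1.74]
```

>>> {"op": "jog_arm", "data": {
  "rows": [
    [[0, 0, 0.2, -0.2, -0.1, 1.0, 1.5], [0, 0, 0.2, -0.1, -0.1, 1.2, 1.5], [0, 0, 0, 0, 0, 1.0, 1.5], [0, 0, 0, 0, 0, 0.3, 1.5], [0, 0, 0, 0, 0, 0, 1.5]]
  ]
}}

```text
clock: 18.77
tcp_pos: [0.5979, -0.0936, 0.085]
eef_rot: [-0.003, 0.668, 0.744, -0.002]
ft_force: [-0.7, -0.4, -0.3]
gripper_width: 0.243
```

```bash
python3 plan.py .6022 -.0916 .05 6.5 20; python3 look.py 15 .62 -.09 .03 50
```

```text
clock 18.7667 tcp [597.9 -93.6  85. ] psi 6.1 tilt 0.42 d_mm [  4.3   2.  -35. ] rv [-0.4 -0.1 -0.4] N 2 F [-0.7 -0.4 -0.3] w_mm 20.8
[-0.21,-0.04,-0.18, 0.07,0.24,1.75]
[-0.21,-0.04,-0.18, 0.07,0.23,1.75]
```

View pics/z15.png

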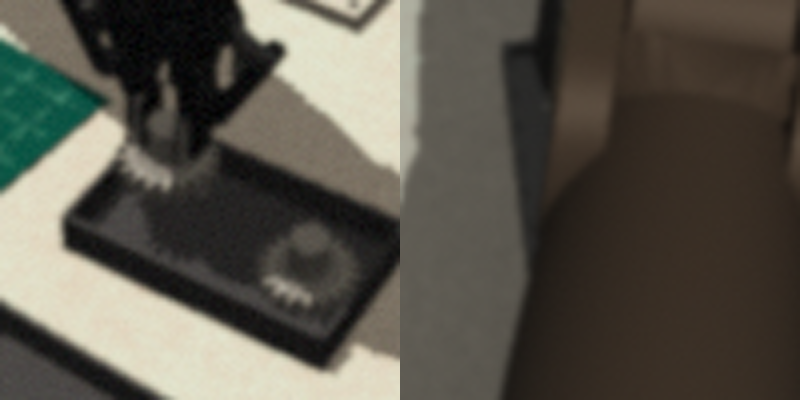

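The gear hangs over the empty half of the bin that holds the fine-toothed 18 gear (scene crop 310,255). I'll correct sideways and lower it.

>>> {"op": "jog_arm", "data": {
  "rows": [
    [[-0.2, 0, -0.2, 0.1, 0.3, 0.4, 1.5], [-0.2, 0, -0.2, 0.1, 0.2, 0.6, 1.5], [0, 0, 0, 0, 0, 0.6, 1.5], [0, 0, 0, 0, 0, 0.4, 1.5], [0, 0, 0, 0, 0, 0, 1.5]]
  ]
}}

```text
clock: 19.28
tcp_pos: [0.6049, -0.0913, 0.0663]
eef_rot: [0.002, 0.666, 0.746, 0.002]
ft_force: [-0.1, -0.2, -1.3]
gripper_width: 0.242
```

```bash
python3 plan.py .6022 -.0916 .042 6.5 20
```

```text
clock 19.2833 tcp [604.9 -91.3  66.3] psi 6.5 tilt 0.33 d_mm [ -2.7  -0.3 -24.3] rv [0.3 0.  0. ] N 2 F [-0.1 -0.2 -1.3] w_mm 20.7
[0.16,0.00,0.02, 0.00,-0.14,1.22]
[0.16,0.00,0.02, 0.00,-0.14,1.22]
```

>>> {"op": "jog_arm", "data": {
  "rows": [
    [[0.2, 0, 0, 0, -0.1, 0.4, 1.5], [0.1, 0, 0, 0, -0.1, 0.5, 1.5], [0, 0, 0, 0, 0, 0.5, 1.5], [0, 0, 0, 0, 0, 0.4, 1.5], [0, 0, 0, 0, 0, 0.2, 1.5], [0, 0, 0, 0, 0, 0, 1.5]]
  ]
}}

```text
clock: 19.78
tcp_pos: [0.6025, -0.0913, 0.0437]
eef_rot: [-0.0, 0.665, 0.746, -0.0]
ft_force: [0.4, -0.1, -0.5]
gripper_width: 0.241
```

```bash
python3 plan.py .6022 -.0916 .042 6.5 20
```

```text
clock 19.7833 tcp [602.5 -91.3  43.7] psi 6.6 tilt 0.06 d_mm [-0.3 -0.3 -1.7] rv [-0.1 -0.   0.1] N 1 F [ 0.4 -0.1 -0.5] w_mm 20.6
[-0.06,-0.01,0.07, -0.02,-0.03,0.17]
```

>>> {"op": "jog_arm", "data": {
  "rows": [
    [[0, 0, 0, 0, 0, 0.1, 1.5], [0, 0, 0, 0, 0, 0.1, 1.5], [0, 0, 0, 0, 0, 0, 3.0], [0, 0, 0, 0, 0, 0, 4.0], [0, 0, 0, 0, 0, 0, 4.2], [0, 0, 0, 0, 0, -0.4, 4.2], [0, 0, 0, 0, 0, -1.5, 4.2], [0, 0, 0, 0, 0, -2.5, 4.2], [0, 0, 0, 0, 0, -3.0, 4.2], [0, 0, 0, -0.5, -3.0, -2.0, 4.2], [0, 0, 0, -0.5, -3.5, 0, 4.2], [0, 0, 0, -0.5, -3.5, 0, 4.2]]
  ]
}}

```text
clock: 20.78
tcp_pos: [0.5082, -0.1173, 0.1408]
eef_rot: [0.001, 0.664, 0.748, 0.001]
ft_force: [-0.3, -0.1, 0.2]
gripper_width: 0.494
```

>>> {"op": "jog_arm", "data": {
  "rows": [
    [[0, 0, 0, -0.5, -3.5, 0, 4.2], [0, 0, 0, -0.5, -3.5, 0, 4.2], [0, 0, 0, -0.5, -3.0, 0, 4.2], [0, 0, 0, 0, -1.0, 0, 4.2], [0, 0, 0, 0, 0, 0, 4.2]]
  ]
}}

```text
clock: 21.2
tcp_pos: [0.3922, -0.1466, 0.1443]
eef_rot: [0.004, 0.664, 0.747, 0.001]
ft_force: [0.0, 0.2, 0.8]
gripper_width: 0.488
```

```bash
python3 look.py 16 .62 -.09 .03 50; cat > fin.py <<'E'
from fit import *
for cam in("top","scene"):
    im=cv2.imread(f"pics/{cam}16.png").astype(np.float32)
    x,s=fit(cam,im.mean(2),18,.004,(.6022,-.0916),'hex',np.arange(4)*np.pi/36); print(cam,np.round(x[:2]*1000,1),round(s,3))
E
python3 fin.py; python3 plan.py .4 -.1 .15 6
```

```text
top [606.1 -95.3] 0.905
scene [598.9 -84.8] 0.671
clock 21.3 tcp [ 394.5 -146.6  144.4] psi 6.8 tilt 0.53 d_mm [ 5.5 46.6  5.6] rv [0.5 0.2 0.8] N 2 F [ 0.3  0.5 -0.4] w_mm 41.6
[0.24,0.12,0.39, 2.28,0.55,-0.29]
[0.24,0.12,0.39, 2.28,0.54,-0.29]
```

View pics/z16.png

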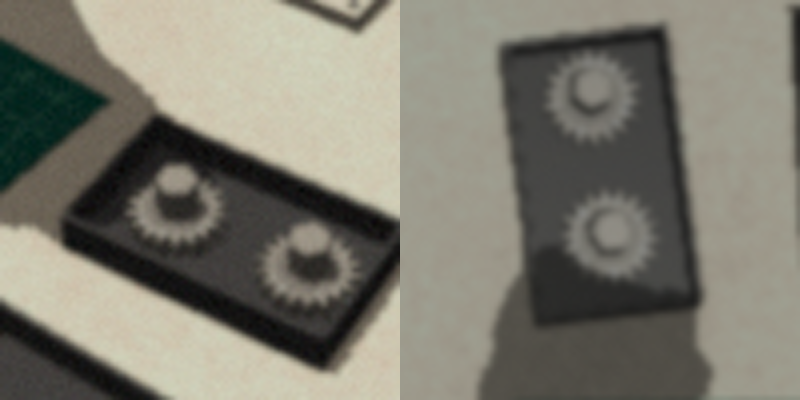

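View pics/scene16.png

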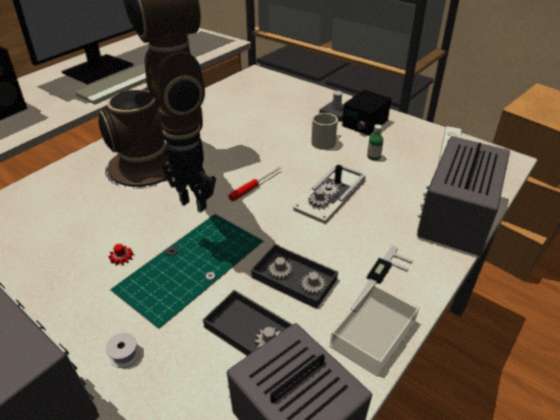

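```bash
python3 - <<'E'
from bench import *
print(hand_in())
E
```

```text
the job is handed in; nothing more can be done
None
```

I handed the job in at about 21 s of the 58 s allowed. By my own checks both gears are in place and the carriage is home; `hand_in()` reports no verdict.

- **12-tooth gear:** I took it by its hub flats and set it on the test post, turned so its teeth faced the master's gaps. It stopped going down at about the seat height, and I let go while the carriage was still near the back.
- **Carriage:** I slid it by the handle until it stopped. That was past the point where tooth against tooth would have jammed, and another 6 mm of commanded push did not move it. The pictures show the teeth in mesh. The distance between the two axes came out between 49.6 and 51.0 mm, against 51 mm nominal.
- **18-tooth gear:** It lies hub up and flat in the empty half of the bin that already holds the fine-toothed gear. The arm finished clear of everything, and the bystanders and the red gear look unmoved in the last scene picture, by eye only.

**Checks that disagreed:**
- The two cameras differed by about 3–5 mm on the loose gears, so I used their average. For the gear in the bin they differed by about 13 mm; the scene camera's fit there was poor, but both positions are inside the allowed area.
- The master started about 91 mm from the post, not the 96 mm given for fully back, so the carriage seems to have begun about 5 mm forward.
- The scene camera's fits of the master and the seated gear were too poor to use, so I relied on the top camera, the arm's own position and the pictures.

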